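# Empty the machine's catch tray into the tote

## Task

Collect the finished camera parts from the green machine's catch tray. First, with the tray's orange gate still shut, slide the blue tote in under the tray's open end until it stands squarely and centred against the yellow stop bar; then swing the gate wide open and clear the cover, the flange and the rolling lens barrel off the tray, to lie fully inside the tote; they need only be swept over the lip, not picked up. Let no part touch on the bench, leave the tote docked and the gate open, and do not disturb the camera, the jar or the magnifier.

Things in the scene. Friction and masses are not known exactly. Their poses are not given: they have to be found in the camera images.
- tray: Fixed aluminium catch tray. Origin: on the bench under its centre; z up, +y to its mouth, -y to the green machine. Floor top 100 mm above the bench, plate 6 mm thick, outside 240 mm (x) by 260 mm (y). Side walls (inner faces x = -115, +115 mm) and rear wall (inner face y = -125 mm) stand 30 mm above the floor, 5 mm thick. The machine: y = -220 to -520, x = -170 to +170 mm, 230 mm high.
- tray_lip (a point): Middle of the mouth's lip, where the tray floor ends plainly: tray y = +130 mm, 100 mm above the bench; axes as the tray's. Only the gate closes the mouth. Behind the rear wall an outlet chute slopes up to the machine, tray y = -127 to -217 mm, x = -80 to +80 mm, 120 to 170 mm above the bench.
- stop_bar (a point): Middle of the face of the yellow stop bar (220 mm along x, bottom 4, top 54 mm above the bench) under the tray: tray y = +105 mm, 25 mm behind the lip; axes as the tray's. The space under the lip is 94 mm high, so the tote's wall passes below it.
- gate (a joint): Orange gate across the tray mouth, on an upright hinge, in rad: 0 is shut (leaf along the tray's +x), grows as it swings outwards (free end towards the tray's +y), up to 1.7. Stays where it is left (0.08 N m of friction, no spring). Leaf 232 mm long, 5 mm thick, 3 to 31 mm above tray-floor height, so it clears the docked tote. Starts shut or ajar by up to 0.2.
- gate_hinge (a point): Point on the gate's hinge axis at tray-floor height: tray x = -118, y = +126 mm. Its axes are the tray's.
- gate_tab (a point): Middle of the part of the gate's upright tab that rises above the leaf, 218 mm from the hinge axis along the leaf, 150 mm above the bench. The tab is 26 mm along the leaf, 8 mm thick, and its top is 163 mm above the bench. Pushing its tray side outwards opens the gate.
- tote: Blue open tote, loose, about 0.6 kg, 290 mm (x) by 200 mm (y), walls 70 mm high, 5 mm thick, floor 5 mm. Origin: centre of its underside. Grip block in the middle of its +y wall: 60 mm along x, 12 mm thick (y = +88 to +100 mm), top 86 mm above the underside. Docked, its axes are the tray's, its -y wall meets the stop bar and its origin lies at x = 0, y = +205 mm of the tray.
- cover: Finished aluminium camera cover lying flat in the tray, 84 mm (x) by 74 mm (y), 16 mm thick; origin at its centre. About 0.18 kg.
- flange: Finished round brass lens flange lying flat in the tray, 72 mm diameter, 14 mm thick; origin at its centre, z along its axis. About 0.2 kg.
- barrel: Finished black lens barrel with a brass band, lying on its side in the tray; 34 mm diameter, 50 mm long, axis along its x; origin at its centre. About 0.11 kg. It rolls freely at a touch.
- table: The bench; its top is at z = 0 and no part may land on it.
- camera: Bystander: a film camera, 130 mm wide, 80 mm high, 60 mm deep, loose; origin under its middle.
- jar: Bystander: amber jar with a brass cap, 56 mm diameter, 60 mm high, loose; origin under its middle.
- magnifier: Bystander: brass-rimmed magnifier lying flat, rim 74 mm diameter, handle 100 mm along its y, 14 mm high; origin under the lens's middle.

How it is judged:
On the way, in this order (a step that is already met when the one before it is completed fails the run):
1. the tote is docked under the tray's lip against the stop bar (within 15 mm of touching), centred within 30 mm and square within 0.12 rad, while the gate is still shut (under 0.5 rad) (x of tote in the frame of tray between -0.03 and 0.03 m and y of tote in the frame of tray between 0.19 and 0.22 m and angle between the x axis of tote and the x axis of tray, either way round below 0.12 rad and value of joint gate below 0.5 rad), for 0.2 s.
2. the gate is swung open beyond 1.2 rad, cover and flange still up on the tray (value of joint gate above 1.2 rad and height (world z) of each of cover, flange above 0.09 m), for 0.2 s.
At the end, for the whole second after the job is handed in: Cover, flange and barrel rest (under 0.05 m/s) in the tote, centres within its walls and under 65 mm above its underside, clear of the tray. The tote stands flat, still docked (within 25 mm of the stop bar, 35 mm of centre, 0.15 rad of square); gate open beyond 1.2 rad (x of tote in the frame of tray between -0.035 and 0.035 m and y of tote in the frame of tray between 0.19 and 0.23 m and angle between the x axis of tote and the x axis of tray, either way round below 0.15 rad and angle between tote's own z axis and vertical below 0.06 rad and height (world z) of tote below 0.01 m and linear speed of tote below 0.02 m/s and value of joint gate above 1.2 rad and x of cover in the frame of tote between -0.145 and 0.145 m and y of cover in the frame of tote between -0.1 and 0.1 m and z of each of cover, flange, barrel in the frame of tote below 0.065 m and contact force between each of cover, flange, barrel and tray below 0.05 N and linear speed of each of cover, flange, barrel below 0.05 m/s and x of flange in the frame of tote between -0.145 and 0.145 m and y of flange in the frame of tote between -0.1 and 0.1 m and x of barrel in the frame of tote between -0.145 and 0.145 m and y of barrel in the frame of tote between -0.1 and 0.1 m); the robot touches nothing.
It fails at once if a part lands on the bench (contact force between any of cover, flange, barrel and table above 0.05 N).
It fails at once if a bystander (camera, jar or magnifier) is moved by more than 15 mm (distance of any of camera, jar, magnifier from where it was at the start of the episode above 0.015 m).
It also fails if it takes over 72 s, if anything falls off the work surface, if the arm or the gripper's body presses on something with over 40 N, if the wrist force passes 120 N, or if a joint passes its speed limit or range.

## Robot

A 6-joint arm with a two-finger parallel gripper is mounted at the origin on the work surface. World frame = base frame: x ahead of the robot, y to its left, z up, the work surface at z = 0. Lengths are in m, angles in rad, forces in N, time in s.
With the tool pointing down it reaches from about 0.35 to 0.975 m from the base axis. Payload 17.4 kg.
Tool frame: the origin (TCP) lies between the finger pads; the fingertips stand bot.tcp_to_tips ahead of it and the grasp point (between the pads) lies 5 mm behind it (bot.tcp_to_tips is the distance from the TCP to the fingertips, in m); z points along the fingers, y is the direction in which the jaws open and shut (so a half turn about z gives the same grasp; the last joint's range is limited). The gripper opens to 85 mm and grips with 20 to 120 N. Pads are 22 mm wide; open, the fingers measure 114 mm over their backs; the gripper's body (76 mm by 85 mm) begins 54 mm behind the grasp point. The pads swing forward as they close: fully open they stand 13 mm farther back than shut.
Start: joints at [1.202, 0.116, 1.442, -0, 1.584, -0.038], TCP at [0.219, 0.638, 0.206] pointing down, gripper open.
Joint ranges: [-2.83, 2.83], [-0.83, 2.19], [0.07, 2.5], [-1.14, 4.28], [0.01, 3], [-2.97, 2.97]. Speed limits (rad/s): [1.89, 1.89, 2.22, 3.14, 3.14, 3.14].

## Interface

Orientations are given as a unit quaternion [w, x, y, z].
In Python, from bench import get_state, optics, workorder, spot_in, silhouettes, bot gives the robot as it stands.
- The arm moves only by the tool apply_moves, never from a script. Its argument "targets" is a list of rows, each a list of 4 numbers: the shift along the tool's x, y, z in m, then the turn about the tool's z in rad. A call has exactly 5 rows; each row shifts and turns the commanded pose from where the row before left it, along the tool's axes as they then stand; what a row does not reach is not made up. A row lasts 1/10 s, in which the tool goes at most 50 mm and 8.59 degrees, less where a joint would pass 70% of its speed; a pose out of reach is approached as far as the arm can. A call with a gripper value outside its range is refused whole. "grip" is the finger opening in m, from 0 to 0.0854, set as the call begins (left out, the last holds). The fingers move at their own pace and stop on an object; the grip force is fixed at half the most. Time passes only in rows, so rows that do not move let the fingers close, or fill a call up. It gives the time, the measured TCP pose, the force and the opening at its end, in the units of the state.
- get_state(): the state, without advancing time (a new reading comes with each control period).
- optics.capture(name): name is "side" or "top"; returns a dict with "color" (480x640x3 uint8, red, green, blue), "fx", "fy", "cx", "cy" (pixels), "rvec" (rotation vector, rad) and "tvec" (3), from world to camera coordinates, as OpenCV has them. Camera axes: x right, y down, z forward; pixel columns grow to the right and rows downward; lengths in m; the calibration is good to about 2 mm. A picture is of the moment at which its call begins. There is no depth.
- workorder.close_job(): hands the job in, once; it reports no verdict.
Trained networks look in the newest picture that a camera, given by its name, has taken for a name from the list of things; names that differ only in an ending like _2 or _b are one class to them, and where a whole thing is asked for, a point or a joint stands for the part that bears it (a point fixed in the world has none). Each returns a list of dicts, best first, with "score" (0 to 1); they miss things now and then, are a little off and sometimes report something else, mostly with a low value. They report only what shows in the picture. A call takes as long as a camera call.
- spot_in(camera, thing): "xy" ([column, row] in pixels, amid what is visible of it).
- silhouettes(camera, thing): "region" (480x640 bool, what is visible of it) and "xy" ([column, row] in pixels, amid what is visible of it).
The state is a dict: "time_s": time; "joint_positions": joint angles; "qvel": joint speeds; "joint_efforts": joint torques, N m; "position": TCP position; "tool_rot": TCP orientation; "force": force on the tool from outside, world axes, zero at the start; "ft_torque": the same for the moment, N m; "width": finger opening in m.
Only numpy, scipy, OpenCV 4.12 (cv2) and the standard library are available. Lean on these libraries where they do the work, as an engineer would, in place of code of your own. Each camera call takes 0.05 s, during which the arm holds its last target.

## Working session

There is one attempt and no reset: what is moved stays moved. The work goes in short steps, Python scripts to look and compute and a tool call to move; the robot and the scene stay as the last step left them, time stands still between calls to the robot, and variables do not carry over. Pictures are saved under pics/ and viewed, and the job is handed in when it is done.

Besides the shell and the picture viewer there is one more tool, called as name([rows], argument=value, ...), one row to a line, values as JSON. apply_moves: Moves the arm, as the interface text tells. Its arguments: {"type":"object","properties":{"targets":{"type":"array","items":{"type":"array","items":{"type":"number"}}},"grip":{"type":"number"}},"required":["targets"]}

```bash
mkdir -p pics; ls; cat > h.py <<'E'
import numpy as np,cv2
from bench import get_state, optics, workorder, spot_in, silhouettes, bot
def cap(n,f=None):
    c=optics.capture(n)
    if f: cv2.imwrite('pics/'+f,c['color'][:,:,::-1])
    return c
def proj(c,P):
    K=np.array([[c['fx'],0,c['cx']],[0,c['fy'],c['cy']],[0,0,1.]])
    return cv2.projectPoints(np.array(P,float).reshape(-1,1,3),np.array(c['rvec'],float),np.array(c['tvec'],float),K,None)[0].reshape(-1,2)
def ray(c,uv,z):
    R=cv2.Rodrigues(np.array(c['rvec'],float))[0];t=np.array(c['tvec'],float).ravel()
    o=-R.T@t
    d=R.T@np.array([(uv[0]-c['cx'])/c['fx'],(uv[1]-c['cy'])/c['fy'],1])
    return o+d*(z-o[2])/d[2]
E
python3 - <<'E'
from h import *
a=cap('top','top0.png');b=cap('side','side0.png')
for c in (a,b):
    R=cv2.Rodrigues(np.array(c['rvec'],float))[0];print(-R.T@np.array(c['tvec']).ravel(),c['fx'],R[2])
s=get_state();print(s,bot.tcp_to_tips)
for n in ['tray','gate','gate_tab','tote','cover','flange','barrel','camera','jar','magnifier','tray_lip','stop_bar','gate_hinge']:
    for cn in('top','side'):
        try:
            r=spot_in(cn,n);print(n,cn,[(np.round(q['xy']),round(q['score'],2)) for q in r[:3]])
        except Exception as e: print(n,cn,e)
E
```

```text
pics
[0.50416286 0.0259641  0.88108004] 487.19994383615017 [ 0.09837668  0.02587484 -0.99481281]
[ 0.47692742 -0.64239014  0.90838244] 557.5214497764534 [ 0.10392215  0.65222162 -0.75087093]
{'time_s': 0.1, 'joint_positions': array([ 1.20223440e+00,  1.16426891e-01,  1.44223456e+00, -4.08660595e-05,
        1.58399224e+00, -3.77991311e-02]), 'qvel': array([-0.00060338,  0.00090597, -0.00319781,  0.001007  ,  0.0029325 ,
        0.00159433]), 'joint_efforts': array([ 2.61712965e-03, -7.33657408e+01, -6.33792686e+01,  1.26972832e-04,
        5.12926723e-03, -5.93392838e-05]), 'position': array([0.21916026, 0.63820809, 0.2048211 ]), 'tool_rot': array([-8.70402370e-05,  1.64628769e-01,  9.86355457e-01, -5.23730468e-04]), 'force': array([ 0.23357754, -0.53745189, -0.10963418]), 'ft_torque': array([-0.01433492,  0.00745861,  0.01919861]), 'width': 0.0855578602500257} 0.014
tray top [(array([532., 257.]), 0.57), (array([339., 124.]), 0.54)]
tray side [(array([344., 400.]), 0.74)]
gate top [(array([340., 272.]), 0.77)]
gate side [(array([297., 251.]), 0.77)]
gate_tab top [(array([342., 278.]
[... 362 characters left out ...]
op [(array([382., 310.]), 0.55)]
barrel side [(array([270., 287.]), 0.96)]
camera top [(array([224., 143.]), 0.95)]
camera side [(array([389., 195.]), 0.72)]
jar top [(array([337., 127.]), 0.85)]
jar side [(array([427., 269.]), 0.8)]
magnifier top [(array([436., 148.]), 0.66)]
magnifier side [(array([426., 267.]), 0.35)]
tray_lip top [(array([529., 254.]), 0.94)]
tray_lip side [(array([340., 398.]), 0.9), (array([315., 331.]), 0.49)]
stop_bar top [(array([527., 255.]), 0.6)]
stop_bar side [(array([342., 402.]), 0.6), (array([295., 255.]), 0.39)]
gate_hinge top [(array([534., 255.]), 0.77), (array([378., 236.]), 0.22)]
gate_hinge side [(array([338., 401.]), 0.73), (array([329., 282.]), 0.71)]
```

View pics/top0.png

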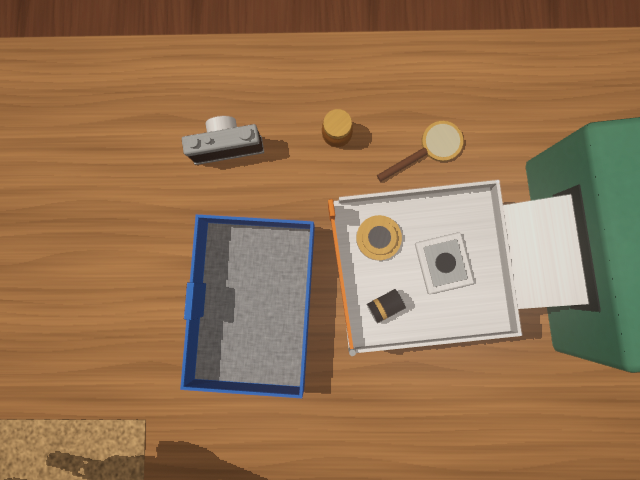

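View pics/side0.png

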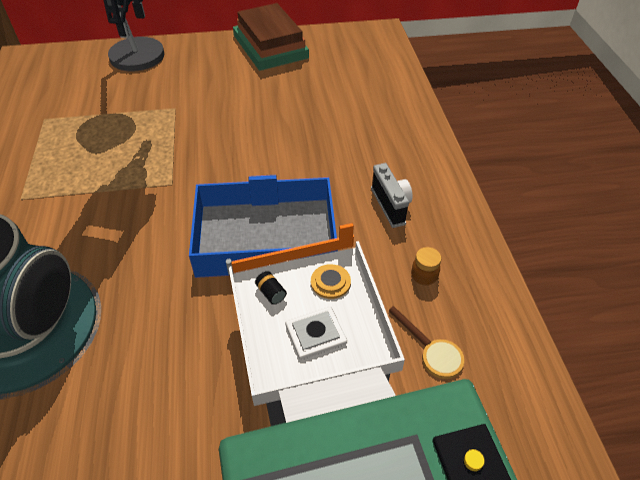

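The top picture shows the tote on the left (rim corners about (198,216), (313,223), (301,396), (183,388)) with its grip block at (190,301). The tray is on the right with its mouth facing the tote, the gate hinge is at (352,352) and the tab at (333,208). The bystanders are above (+x). I'll fit poses next.

```bash
cat >> h.py <<'E'
from scipy.optimize import least_squares
def fit(obs,x0):
    # obs: list (cam, local xyz, uv); pose x,y,th
    def res(p):
        c,s=np.cos(p[2]),np.sin(p[2]);r=[]
        for cm,L,uv in obs:
            P=[p[0]+c*L[0]-s*L[1],p[1]+s*L[0]+c*L[1],L[2]]
            r+=list(proj(cm,P)[0]-uv)
        return np.array(r)
    q=least_squares(res,x0,loss='soft_l1');return q.x,np.round(res(q.x).reshape(-1,2),1)
def loc(p,L):
    c,s=np.cos(p[2]),np.sin(p[2]);return np.array([p[0]+c*L[0]-s*L[1],p[1]+s*L[0]+c*L[1]])
def inv(p,W):
    c,s=np.cos(p[2]),np.sin(p[2]);d=np.array(W[:2])-p[:2];return np.array([c*d[0]+s*d[1],-s*d[0]+c*d[1]])
E
python3 - <<'E'
from h import *
a=cap('top');b=cap('side')
for uv in [(340,200),(499,182),(521,335),(353,352)]: print(ray(a,uv,.13))
for uv in [(198,216),(313,223),(301,396),(183,388)]: print(ray(a,uv,.07))
for n in ['gate','gate_tab','tote','cover','flange','barrel']:
  for cn in('top','side'):
    r=silhouettes(cn,n)
    if r:
        m=r[0]['region'].astype(np.uint8);cs=cv2.findContours(m,0,2)[0];k=max(cs,key=cv2.contourArea)
        print(n,cn,round(r[0]['score'],2),m.sum(),cv2.approxPolyDP(k,3,True).reshape(-1,2).tolist())
def crop(c,x0,y0,x1,y1,s,f): cv2.imwrite('pics/'+f,cv2.resize(c['color'][y0:y1,x0:x1,::-1],None,fx=s,fy=s,interpolation=cv2.INTER_CUBIC))
crop(a,310,160,540,370,3.4,'ct0.png');crop(b,180,170,410,420,2.4,'cs0.png')
E
```

```text
[0.63680217 0.00723265 0.13      ]
[ 0.663101   -0.23946137  0.13      ]
[ 0.42915913 -0.26285821  0.13      ]
[ 0.40402961 -0.0104677   0.13      ]
[0.62192146 0.24592879 0.07      ]
[0.60867163 0.05133673 0.07      ]
[0.32590747 0.07162304 0.07      ]
[0.33817793 0.26480241 0.07      ]
gate top 0.75 642 [[330, 200], [328, 211], [348, 350], [353, 355]]
gate side 0.68 1691 [[352, 227], [341, 227], [335, 239], [227, 261], [227, 265], [237, 272], [347, 248], [353, 244]]
gate_tab top 0.85 606 [[329, 199], [348, 350], [353, 355], [333, 202]]
gate_tab side 0.85 1703 [[353, 226], [341, 226], [337, 239], [232, 262], [228, 259], [228, 274], [229, 267], [234, 274], [349, 247], [353, 243]]
tote top 0.76 21545 [[196, 216], [192, 272], [186, 289], [180, 388], [301, 397], [313, 222]]
tote side 0.57 11043 [[328, 179], [279, 180], [268, 175], [236, 183], [197, 185], [189, 244], [195, 275], [225, 276], [227, 259], [245, 259], [334, 239]]
cover top 0.91 2515 [[460, 233], [415, 244], [429, 293], [473, 282]]
cover side 0.68 2078 [[330, 307], [285, 322], [300, 359], [346, 342]]
flange top 0.91 1662 [[370, 216], [357, 230], [357, 245], [372, 259], [388, 259], [399, 247], [400, 229], [389, 217]]
flange side 0.65 1124 [[317, 268], [311, 275], [311, 287], [316, 294], [337, 298], [348, 290], [350, 278], [343, 268], [331, 264]]
barrel top 0.79 768 [[396, 290], [367, 304], [375, 321], [404, 307]]
barrel side 0.73 647 [[265, 271], [255, 284], [274, 304], [284, 297], [285, 291]]
```

View pics/ct0.png

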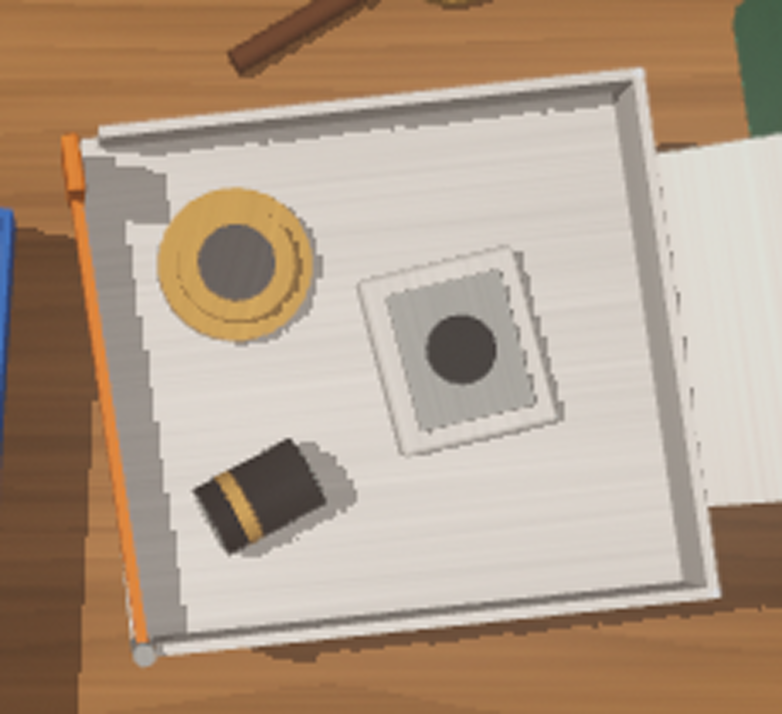

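View pics/cs0.png

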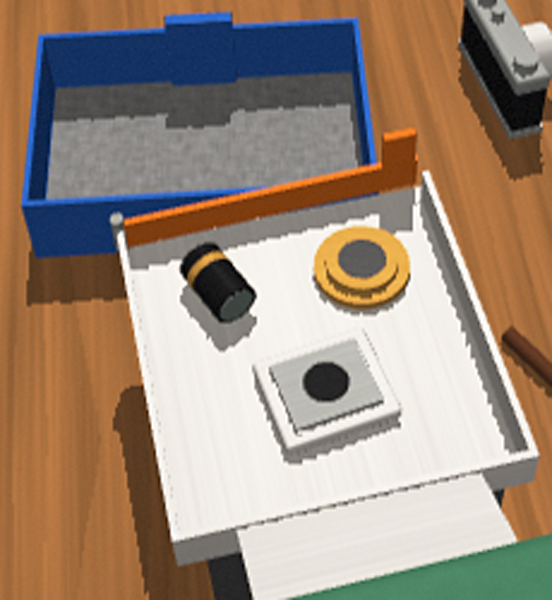

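```bash
python3 - <<'E'
from h import *
a=cap('top');b=cap('side')
ob=[(a,(.12,-.13,.13),(499.1,180.6)),(a,(-.12,-.13,.13),(521.5,335.6)),(a,(.12,.13,.1),(334,201.8)),(a,(-.118,.126,.132),(352.6,352.6)),
(b,(.12,-.13,.13),(403.8,359.6)),(b,(-.12,-.13,.13),(252.9,396.3)),(b,(-.118,.126,.132),(228.8,260.8))]
T,r=fit(ob,[.53,-.13,0.1]);print('tray',T,r.tolist())
ob=[(a,(.145,.1,.07),(197,216)),(a,(.145,-.1,.07),(313,223)),(a,(-.145,-.1,.07),(301.5,397)),(a,(-.145,.1,.07),(182,388)),
(b,(.145,.1,.07),(328,178.5)),(b,(-.145,.1,.07),(197.5,185.5)),(b,(-.145,-.1,.07),(190,256))]
O,r=fit(ob,[.47,.16,-.07]);print('tote',O,r.tolist())
np.save('T.npy',T)
print('tote in tray',inv(T,O),O[2]-T[2],'dock',loc(T,(0,.205)),'block now',loc(O,(0,.094)),'block docked',loc(T,(0,.299)))
for n,z in [('cover',.116),('flange',.114),('barrel',.117)]:
  for c,cn in((a,'top'),(b,'side')):
    q=silhouettes(cn,n)[0];M=cv2.moments(q['region'].astype(np.uint8));uv=(M['m10']/M['m00'],M['m01']/M['m00'])
    w=ray(c,uv,z);print(n,cn,w,inv(T,w))
tab=ray(a,(331,201),.163);print('tab',tab,inv(T,tab))
for cn,cam in(('camera',.05),('jar',.06),('magnifier',.01)):
    q=spot_in('top',cn)[0];w=ray(a,q['xy'],cam);print(cn,w,inv(T,w))
print('maghandle end',ray(a,(379,178),.01), inv(T,ray(a,(379,178),.01)))
E
```

```text
tray [ 0.53395988 -0.12315777  0.10160828] [[0.4, -0.8], [0.8, 0.3], [-1.3, -0.6], [0.0, -0.3], [0.3, -0.2], [-1.8, -1.0], [-0.4, 1.9]]
tote [ 0.4747335   0.15839093 -0.06599929] [[-0.5, -2.4], [1.4, -2.5], [1.6, 0.6], [-0.8, 1.0], [1.3, -1.0], [-1.4, -0.9], [-1.0, 0.0]]
tote in tray [-0.03036244  0.28610411] -0.16760757008837385 dock [0.51316601 0.0807849 ] block now [0.48093293 0.25218628] block docked [0.50363126 0.17430008]
cover top [ 0.53836217 -0.15436539  0.116     ] [ 0.00121408 -0.0314932 ]
cover side [ 0.53765048 -0.16439327  0.116     ] [-0.0005111  -0.04139716]
flange top [ 0.57953919 -0.05330119  0.114     ] [0.05243002 0.06487301]
flange side [ 0.57820638 -0.0635131   0.114     ] [0.05006826 0.05484897]
barrel top [ 0.47300706 -0.06240101  0.117     ] [-0.05447567  0.06662606]
barrel side [ 0.75380224 -0.05757046  0.117     ] [0.22536124 0.04294965]
tab [0.62957215 0.0214766  0.163     ] [0.1097899  0.13419011]
camera [0.75996297 0.21217038 0.05      ] [0.25885095 0.31067435]
jar [0.77002182 0.00949511 0.06      ] [0.24829986 0.1080241 ]
magnifier [ 0.75644165 -0.16924045  0.01      ] [ 0.21665995 -0.0684121 ]
maghandle end [ 0.69780741 -0.06672417  0.01      ] [0.16872671 0.03952291]
```

```bash
cat >> h.py <<'E'
def yaw(s):
    w,x,y,z=s['tool_rot'];return np.arctan2(1-2*(x*x+z*z),2*(x*y-w*z))
def go(x=None,y=None,z=None,yw=None):
    s=get_state();p=s['position'];y0=yaw(s)
    x=p[0] if x is None else x;y=p[1] if y is None else y;z=p[2] if z is None else z;yw=y0 if yw is None else yw
    d=np.array([x-p[0],y-p[1]]);t=-(yw-y0)
    c,sn=np.cos(yw),np.sin(yw)
    print('t',s['time_s'],'pos',p.round(4),'yaw',round(y0,4),'F',s['force'].round(1),'w',round(s['width'],4),'| turn',round(t,3),'then shift',np.round([-sn*d[0]+c*d[1],c*d[0]+sn*d[1],p[2]-z],4))
E
python3 -c "
from h import *
go(.481,.252,.15,1.505)"
```

```text
t 2.65 pos [0.2193 0.6384 0.2055] yaw 1.24 F [ 0.4 -0.9  0.6] w 0.0856 | turn -0.265 then shift [-0.2866 -0.3684  0.0555]
```

apply_moves([
  [0, 0, 0, -0.133],
  [0, 0, 0, -0.132],
  [-0.0287, -0.0368, 0, 0],
  [-0.0287, -0.0368, 0, 0],
  [-0.0287, -0.0368, 0, 0],
])

```text
time_s: 3.15
position: [0.2983, 0.5213, 0.2053]
tool_rot: [-0.0, 0.032, 0.999, -0.0]
force: [2.0, 1.0, 0.6]
width: 0.0852
```

apply_moves([
  [-0.0287, -0.0368, 0, 0],
  [-0.0287, -0.0368, 0, 0],
  [-0.0287, -0.0368, 0.01, 0],
  [-0.0287, -0.0368, 0.01, 0],
  [-0.0287, -0.0368, 0.01, 0],
])

```text
time_s: 3.65
position: [0.4297, 0.3279, 0.1755]
tool_rot: [0.0, 0.033, 0.999, 0.0]
force: [-0.5, 0.6, -0.2]
width: 0.0855
```

apply_moves([
  [-0.0287, -0.0368, 0.01, 0],
  [-0.0287, -0.0368, 0.01, 0],
  [0, 0, 0, 0],
  [0, 0, 0, 0],
  [0, 0, 0, 0],
])

```text
time_s: 4.15
position: [0.4812, 0.2529, 0.1558]
tool_rot: [0.0, 0.033, 0.999, 0.0]
force: [0.8, 0.2, 0.0]
width: 0.0851
```

```bash
python3 -c "
from h import *
go(.481,.252,.076,1.505)
a=cap('top','t1.png');b=cap('side','s1.png');go(.481,.252,.076,1.505)"
```

```text
t 4.15 pos [0.4812 0.2529 0.1558] yaw 1.5054 F [0.8 0.2 0. ] w 0.0851 | turn 0.0 then shift [ 0.0002 -0.0009  0.0798]
t 4.25 pos [0.481  0.2533 0.1559] yaw 1.5065 F [ 0.4 -0.5 -0.6] w 0.0857 | turn 0.001 then shift [-0.0001 -0.0013  0.0799]
```

View pics/t1.png

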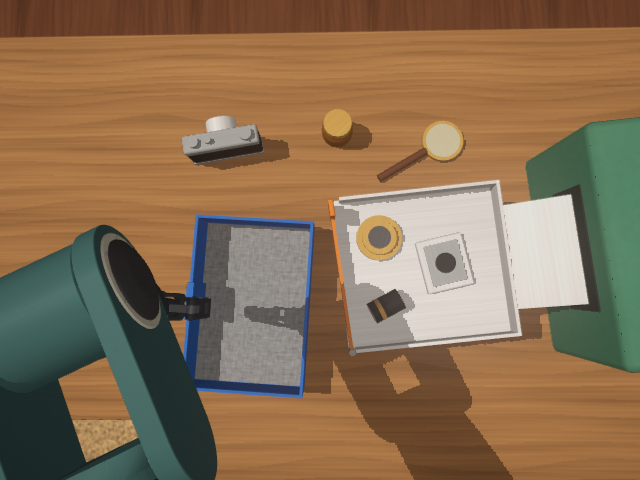

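View pics/s1.png

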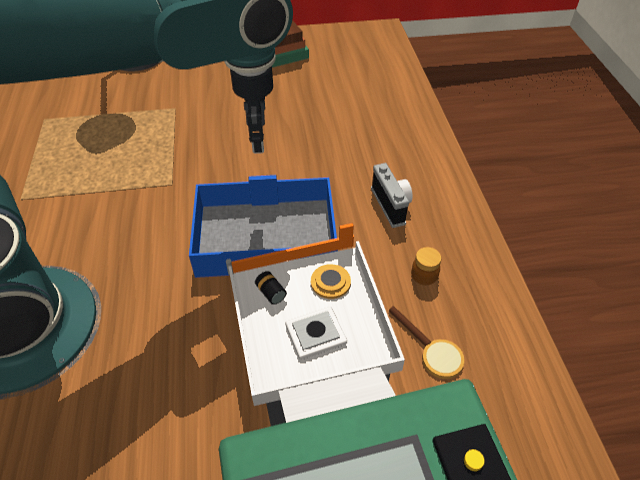

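The gripper hangs over the grip block in both views: top fingers around (185,305), side tips at (258,150) above the block at (262,182). I'll descend and grip.

apply_moves([
  [0, -0.001, 0.02, 0],
  [0, 0, 0.02, 0],
  [0, 0, 0.02, 0],
  [0, 0, 0.022, 0],
  [0, 0, 0, 0],
])

```text
time_s: 4.75
position: [0.4797, 0.2516, 0.071]
tool_rot: [-0.002, 0.032, 0.999, -0.001]
force: [0.2, 0.8, -0.1]
width: 0.0857
```

apply_moves([
  [0, 0, 0, 0],
  [0, 0, 0, 0],
  [0, 0, 0, 0],
  [0, 0, 0, 0],
  [0, 0, 0, 0],
], grip=0.0)

```text
time_s: 5.25
position: [0.4815, 0.2514, 0.0739]
tool_rot: [0.0, 0.033, 0.999, 0.0]
force: [0.3, 0.6, 0.1]
width: 0.0124
```

```bash
python3 -c "
from h import *
go()"
```

```text
t 5.25 pos [0.4815 0.2514 0.0739] yaw 1.5049 F [0.3 0.6 0.1] w 0.0124 | turn -0.0 then shift [0. 0. 0.]
```

```bash
python3 -c "
from h import *
T=np.load('T.npy')
p=loc(T,(0,.301));go(p[0],p[1],None,1.5708+T[2])"
```

```text
t 5.25 pos [0.4815 0.2514 0.0739] yaw 1.5049 F [0.3 0.6 0.1] w 0.0124 | turn -0.167 then shift [-0.0142 -0.0769  0.    ]
```

apply_moves([
  [-0.003, 0, 0, -0.04],
  [-0.003, 0, 0, -0.04],
  [-0.003, 0, 0, -0.04],
  [-0.003, 0, 0, -0.047],
  [-0.002, 0, 0, 0],
])

```text
time_s: 5.75
position: [0.4955, 0.2515, 0.0736]
tool_rot: [0.0, -0.051, 0.999, 0.0]
force: [0.3, 0.5, 0.6]
width: 0.0003
```

apply_moves([
  [0, -0.01, 0, 0],
  [0, -0.012, 0, 0],
  [0, -0.012, 0, 0],
  [0, -0.012, 0, 0],
  [0, -0.01, 0, 0],
])

```text
time_s: 6.25
position: [0.5011, 0.1944, 0.0736]
tool_rot: [0.0, -0.05, 0.999, -0.0]
force: [0.0, 0.7, 0.5]
width: -0.0
```

```bash
python3 -c "
from h import *
T=np.load('T.npy')
a=cap('top','t2.png');b=cap('side','s2.png')
p=loc(T,(0,.299));go(p[0],p[1],None,1.5708+T[2])"
```

```text
t 6.35 pos [0.5012 0.1944 0.0736] yaw 1.6705 F [-0.1  0.8  0.2] w 0.0 | turn -0.002 then shift [-0.0004 -0.0202  0.    ]
```

View pics/t2.png

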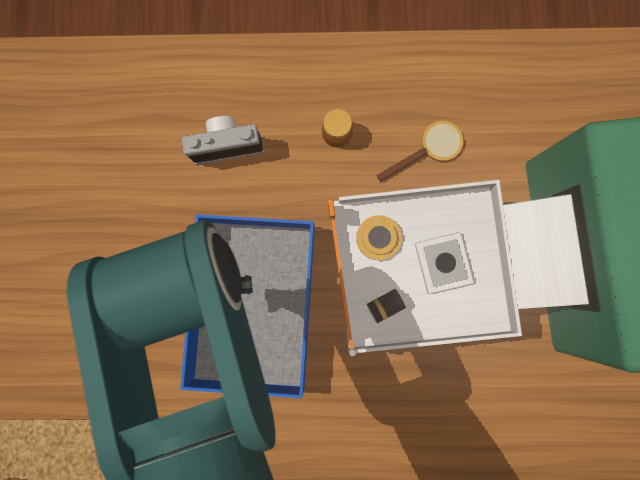

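View pics/s2.png

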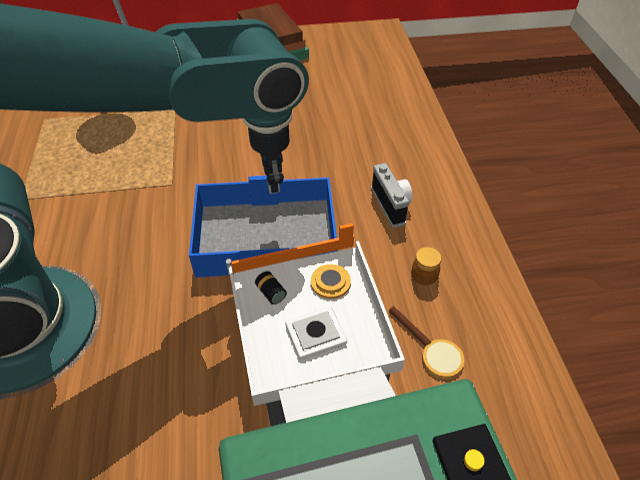

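The fingers are shut on nothing: width 0, the finger is inside the tote at top (245,287), and the tote hasn't moved. I'll check the geometry before going on.

```bash
python3 - <<'E'
from h import *
a=cap('top');b=cap('side')
s=get_state();p=s['position']
print('tcp proj',proj(a,[p,p+[0,0,-.014],p+[0,0,.05]]),proj(b,[p,p+[0,0,-.014],p+[0,0,.05]]))
for u in [(249,178),(277,177),(262,176)]: print(ray(b,u,.086))
print(ray(a,(188,301),.086))
def crop(c,x0,y0,x1,y1,s,f): cv2.imwrite('pics/'+f,cv2.resize(c['color'][y0:y1,x0:x1,::-1],None,fx=s,fy=s,interpolation=cv2.INTER_CUBIC))
crop(b,180,100,360,290,3.1,'c2.png');crop(a,160,200,340,400,3,'c2t.png')
E
```

```text
tcp proj [[226.15670489 287.7136026 ]
 [227.8920887  287.67625254]
 [219.4380699  287.85820545]] [[274.73228206 199.06780039]
 [275.13970229 203.72347512]
 [273.21577968 181.73841569]]
[0.45175348 0.25476997 0.086     ]
[0.51164884 0.24930036 0.086     ]
[0.47989546 0.25708232 0.086     ]
[0.47980004 0.25513818 0.086     ]
```

View pics/c2.png

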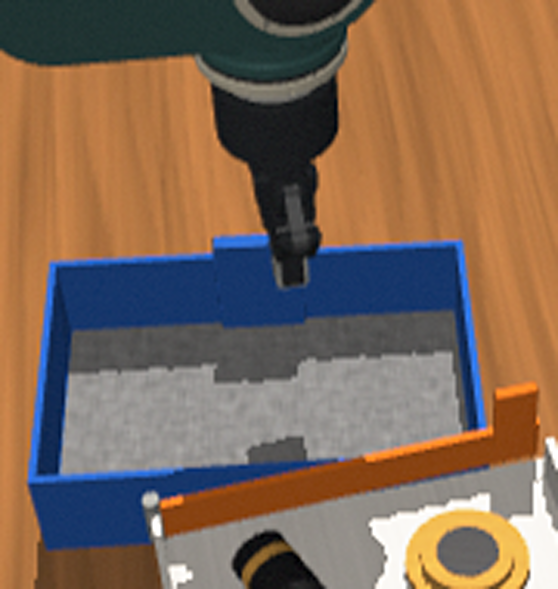

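View pics/c2t.png

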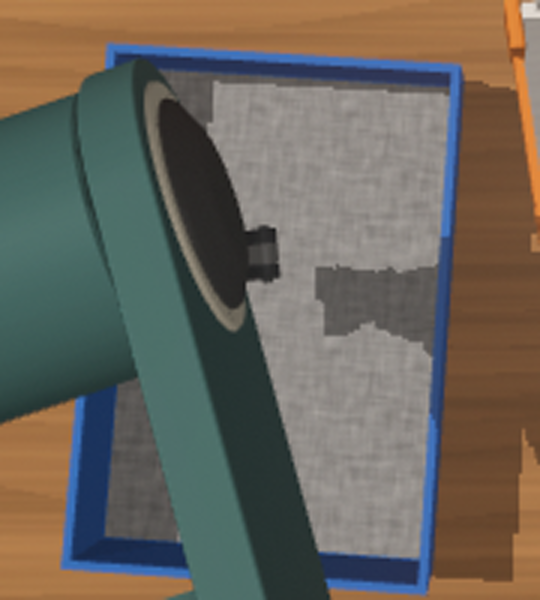

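```bash
python3 - <<'E'
from h import *
a=cap('top');b=cap('side')
p=np.array([.481,.2533,.156]); c,s=np.cos(1.5065),np.sin(1.5065);yv=np.array([c,s,0])
for k in(a,b):print(proj(k,[p,p+[0,0,-.014],p+.0425*yv,p-.0425*yv,p+.0425*yv-[0,0,.014],p-.0425*yv-[0,0,.014]]).round(1).tolist())
i=cv2.imread('pics/s1.png');cv2.imwrite('pics/c1.png',cv2.resize(i[40:200,180:340],None,fx=3.6,fy=3.6,interpolation=2))
i=cv2.imread('pics/t1.png');cv2.imwrite('pics/c1t.png',cv2.resize(i[230:380,130:290],None,fx=3.6,fy=3.6,interpolation=2))
print(np.array(get_state()['joint_positions']).round(4).tolist(), [x for x in dir(bot) if x[0]!='_'])
E
```

```text
[[175.7, 301.7], [178.6, 301.4], [147.6, 299.9], [204.0, 303.5], [151.0, 299.6], [206.4, 303.1]]
[[260.0, 152.1], [260.5, 157.3], [259.8, 139.0], [260.2, 165.9], [260.4, 144.2], [260.7, 171.1]]
[0.3254, -0.1171, 1.8914, 0.0001, 1.3672, -1.3467] ['PlanningError', 'tcp_to_tips']
```

View pics/c1.png

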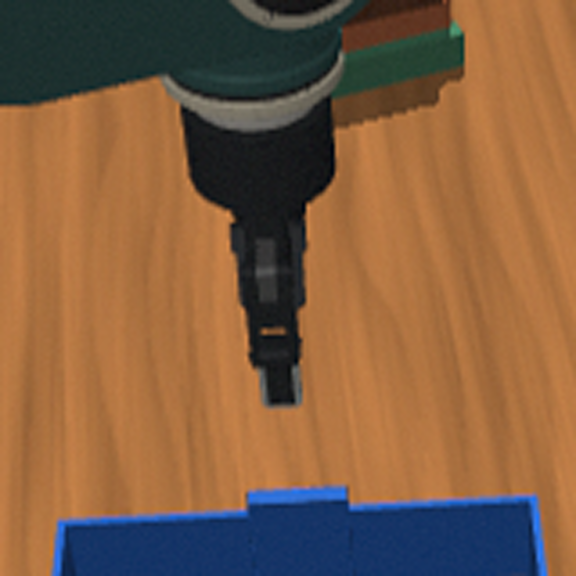

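View pics/c1t.png

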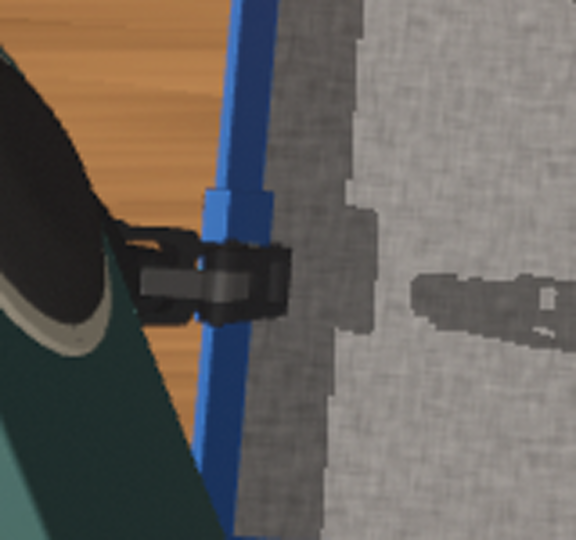

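The side picture puts the shut fingertips at row 192.6, but the reported TCP predicts row 204. That suggests the tips are about 30 mm higher than I assumed. I'll go down gently inside the tote to check.

apply_moves([
  [0, 0, 0.01, 0],
  [0, 0, 0.01, 0],
  [0, 0, 0.01, 0],
  [0, 0, 0.005, 0],
  [0, 0, 0, 0],
])

```text
time_s: 7.05
position: [0.5004, 0.1956, 0.0372]
tool_rot: [-0.001, -0.051, 0.999, -0.0]
force: [0.1, -0.4, -0.5]
width: -0.0002
```

```bash
python3 - <<'E'
from h import *
b=cap('side','s3.png');go();s=get_state();p=s['position'];print(proj(b,[p,p-[0,0,.014]]))
i=cv2.imread('pics/s3.png');cv2.imwrite('pics/c3.png',cv2.resize(i[120:290,180:350],None,fx=3.4,fy=3.4,interpolation=2))
E
```

```text
t 7.1 pos [0.5008 0.1957 0.038 ] yaw 1.672 F [ 0.7 -0.3  0.4] w 0.0001 | turn -0.0 then shift [-0.  0.  0.]
[[275.60267348 210.68249363]
 [275.99354639 215.13462044]]
```

View pics/c3.png

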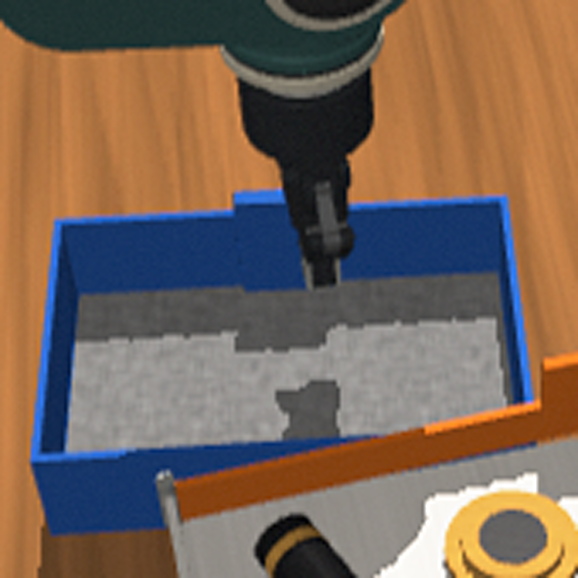

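apply_moves([
  [0, 0, 0.005, 0],
  [0, 0, 0.004, 0],
  [0, 0, 0.003, 0],
  [0, 0, 0.002, 0],
  [0, 0, 0, 0],
])

```text
time_s: 7.6
position: [0.5009, 0.1957, 0.0242]
tool_rot: [-0.0, -0.051, 0.999, -0.0]
force: [0.0, -0.2, 0.3]
width: 0.0003
```

apply_moves([
  [0, 0, 0.002, 0],
  [0, 0, 0.002, 0],
  [0, 0, 0.001, 0],
  [0, 0, 0, 0],
  [0, 0, 0, 0],
])

```text
time_s: 8.1
position: [0.501, 0.1958, 0.0195]
tool_rot: [-0.0, -0.051, 0.999, -0.0]
force: [0.4, -1.2, 0.7]
width: 0.0
```

apply_moves([
  [0, 0, 0.002, 0],
  [0, 0, 0.002, 0],
  [0, 0, 0.002, 0],
  [0, 0, 0.002, 0],
  [0, 0, 0, 0],
])

```text
time_s: 8.6
position: [0.5008, 0.1957, 0.0111]
tool_rot: [-0.0, -0.051, 0.999, -0.0]
force: [0.0, 0.0, -0.3]
width: -0.0003
```

```bash
python3 - <<'E'
from h import *
b=cap('side','s4.png');cap('top','t4.png');go();s=get_state();p=s['position'];print(proj(b,[p,p-[0,0,.014]]))
i=cv2.imread('pics/s4.png');cv2.imwrite('pics/c4.png',cv2.resize(i[120:290,180:350],None,fx=3.4,fy=3.4,interpolation=2))
E
```

```text
t 8.7 pos [0.501  0.1957 0.0114] yaw 1.672 F [ 0.3 -0.7  0.3] w 0.0001 | turn -0.0 then shift [-0.  0.  0.]
[[276.41640399 219.05909853]
 [276.79400229 223.36762838]]
```

View pics/c4.png

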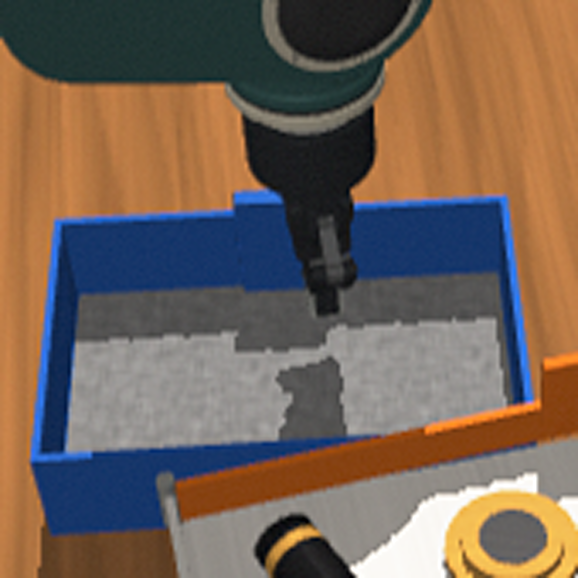

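Still no contact with the tip predicted below the floor, so the reported z reads low. I'll continue down to contact.

apply_moves([
  [0, 0, 0.003, 0],
  [0, 0, 0.003, 0],
  [0, 0, 0.003, 0],
  [0, 0, 0.002, 0],
  [0, 0, 0, 0],
])

```text
time_s: 9.2
position: [0.5008, 0.1957, 0.0001]
tool_rot: [-0.0, -0.051, 0.999, -0.0]
force: [-1.0, -0.3, -0.4]
width: 0.0002
```

apply_moves([
  [0, 0, 0.002, 0],
  [0, 0, 0.002, 0],
  [0, 0, 0.002, 0],
  [0, 0, 0.0, 0],
  [0, 0, 0, 0],
])

```text
time_s: 9.7
position: [0.501, 0.1957, -0.0055]
tool_rot: [-0.0, -0.051, 0.999, -0.0]
force: [-0.5, -0.8, 0.0]
width: -0.0001
```

apply_moves([
  [0, 0, 0.002, 0],
  [0, 0, 0.002, 0],
  [0, 0, 0.001, 0],
  [0, 0, 0.0, 0],
  [0, 0, 0, 0],
])

```text
time_s: 10.2
position: [0.5011, 0.1956, -0.0105]
tool_rot: [0.0, -0.051, 0.999, -0.0]
force: [0.4, -3.8, 1.8]
width: -0.0001
```

apply_moves([
  [0, 0, 0.001, 0],
  [0, 0, 0.001, 0],
  [0, 0, 0.001, 0],
  [0, 0, 0.0, 0],
  [0, 0, 0, 0],
])

```text
time_s: 10.7
position: [0.5011, 0.1956, -0.0134]
tool_rot: [0.0, -0.051, 0.999, -0.0]
force: [-0.8, -5.1, 3.4]
width: 0.0001
```

```bash
python3 - <<'E'
from h import *
b=cap('side','s5.png');cap('top','t5.png');go();s=get_state();p=s['position'];print(proj(b,[p,p-[0,0,.014]]),s['joint_efforts'])
i=cv2.imread('pics/s5.png');cv2.imwrite('pics/c5.png',cv2.resize(i[120:290,180:350],None,fx=3.4,fy=3.4,interpolation=2))
E
```

```text
t 10.8 pos [ 0.501   0.1956 -0.0134] yaw 1.672 F [-0.4 -5.6  5. ] w -0.0 | turn -0.0 then shift [-0.  0.  0.]
[[277.11501123 226.6941243 ]
 [277.48112293 230.87441234]] [ 2.51200564e+00 -5.14393365e+01 -5.48535061e+01  7.80347530e-01
 -2.92645963e-01 -1.94624229e-02]
```

View pics/c5.png

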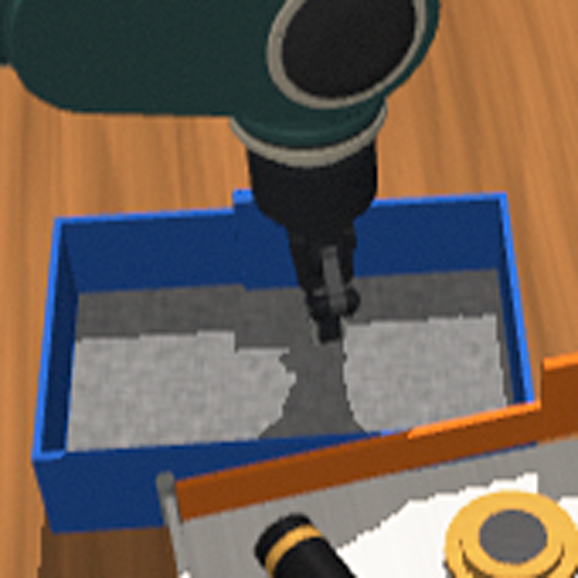

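View pics/t5.png

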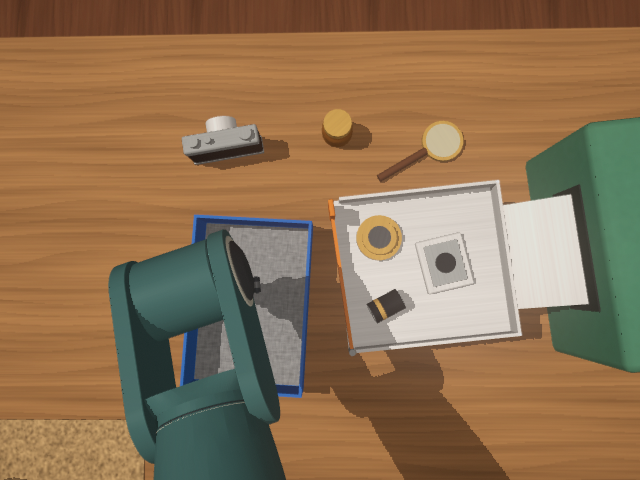

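The contact force (5 N up, 5 N in −y) and the tip's image row agree on one reading: the real tool height is about 35 mm above the reported one. I'll apply that correction, rise, open and regrasp.

apply_moves([
  [0, 0, -0.02, 0],
  [0, 0, -0.03, 0],
  [0, 0, -0.03, 0],
  [0, 0, -0.03, 0],
  [0, 0, 0, 0],
], grip=0.0854)

```text
time_s: 11.3
position: [0.5025, 0.1966, 0.1006]
tool_rot: [0.003, -0.051, 0.999, 0.001]
force: [0.6, 0.3, -0.0]
width: 0.0721
```

```bash
python3 - <<'E'
from h import *
a=cap('top','t6.png')
m=silhouettes('top','tote')[0]['region'].astype(np.uint8);k=max(cv2.findContours(m,0,2)[0],key=cv2.contourArea)
print(cv2.approxPolyDP(k,3,True).reshape(-1,2).tolist())
go(.481,.254,None,1.505)
i=cv2.imread('pics/t6.png');cv2.imwrite('pics/c6.png',cv2.resize(i[200:410,160:330],None,fx=2.8,fy=2.8,interpolation=2))
E
```

```text
[[201, 215], [225, 246], [235, 274], [250, 273], [255, 278], [256, 290], [237, 295], [264, 394], [299, 397], [303, 389], [311, 222]]
t 11.4 pos [0.501  0.196  0.0965] yaw 1.6722 F [ 0.5  0.5 -0.4] w 0.0848 | turn 0.167 then shift [0.0238 0.0566 0.    ]
```

View pics/c6.png

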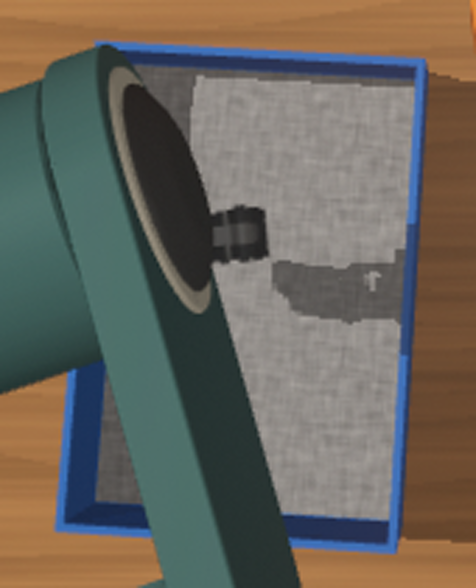

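```bash
python3 - <<'E'
from h import *
a=cap('top')
p=np.array([.501,.196,0]);c,s=np.cos(1.672),np.sin(1.672);yv=np.array([c,s,0])
for z in (.1,.13,.16): print(z,proj(a,[p-.057*yv+[0,0,z]]))
for z in (.1,.13,.16): print(z,ray(a,(255.7,284),z))
E
```

```text
0.1 [[257.69282308 284.12211069]]
0.13 [[254.87691962 284.06686815]]
0.16 [[251.82774562 284.00704929]]
0.1 [0.5069645  0.14249614 0.1       ]
0.13 [0.5068569  0.13802033 0.13      ]
0.16 [0.50674929 0.13354453 0.16      ]
```

The lateral position agrees within 1 mm, so only the height is biased, by about +34 mm. Going back over the block.

apply_moves([
  [0, 0, 0, 0.084],
  [0, 0, 0, 0.083],
  [0.012, 0.028, 0, 0],
  [0.0118, 0.0286, 0, 0],
  [0, 0, 0, 0],
])

```text
time_s: 11.95
position: [0.4794, 0.2559, 0.0948]
tool_rot: [-0.001, 0.032, 0.999, -0.0]
force: [0.0, -0.9, 0.3]
width: 0.0853
```

apply_moves([
  [0, 0, 0.02, 0],
  [0, 0, 0.02, 0],
  [0, 0, 0.014, 0],
  [0, 0, 0.01, 0],
  [0, 0, 0, 0],
])

```text
time_s: 12.45
position: [0.4803, 0.2533, 0.0308]
tool_rot: [-0.001, 0.033, 0.999, -0.001]
force: [-0.1, 0.0, 0.3]
width: 0.0854
```

apply_moves([
  [0, 0, 0, 0],
  [0, 0, 0, 0],
  [0, 0, 0, 0],
  [0, 0, 0, 0],
  [0, 0, 0, 0],
], grip=0.0)

```text
time_s: 12.95
position: [0.4811, 0.254, 0.0329]
tool_rot: [0.0, 0.033, 0.999, 0.0]
force: [0.1, 2.3, 2.3]
width: 0.0125
```

apply_moves([
  [0, 0, 0, 0],
  [0, 0, 0, 0],
  [0, 0, 0, 0],
  [0, 0, 0, 0],
  [0, 0, 0, 0],
])

```text
time_s: 13.45
position: [0.4812, 0.254, 0.033]
tool_rot: [0.0, 0.033, 0.999, 0.0]
force: [-0.7, 0.3, 5.4]
width: 0.011
```

```bash
python3 -c "
from h import *
T=np.load('T.npy')
p=loc(T,(0,.301));go(p[0],p[1],None,1.5708+T[2])"
```

```text
t 13.45 pos [0.4812 0.254  0.033 ] yaw 1.5051 F [-0.7  0.3  5.4] w 0.011 | turn -0.167 then shift [-0.0142 -0.0796  0.    ]
```

apply_moves([
  [-0.003, 0, 0, -0.04],
  [-0.003, 0, 0, -0.04],
  [-0.003, 0, 0, -0.04],
  [-0.003, 0, 0, -0.047],
  [-0.002, 0, 0, 0],
])

```text
time_s: 13.95
position: [0.4948, 0.254, 0.033]
tool_rot: [-0.0, -0.051, 0.999, 0.0]
force: [-8.4, -1.8, 11.1]
width: 0.011
```

apply_moves([
  [0, -0.01, 0, 0],
  [0, -0.012, 0, 0],
  [0, -0.012, 0, 0],
  [0, -0.012, 0, 0],
  [0, -0.01, 0, 0],
])

```text
time_s: 14.45
position: [0.5009, 0.1983, 0.033]
tool_rot: [0.0, -0.051, 0.999, 0.001]
force: [-0.8, 5.9, 4.5]
width: 0.0112
```

```bash
python3 -c "
from h import *
T=np.load('T.npy')
a=cap('top','t7.png');b=cap('side','s7.png')
p=loc(T,(0,.299));go(p[0],p[1],None,1.5708+T[2])"
```

```text
t 14.55 pos [0.501  0.1973 0.033 ] yaw 1.6713 F [-1.3 -6.1  6.1] w 0.011 | turn -0.001 then shift [-0.0002 -0.0231  0.    ]
```

View pics/t7.png

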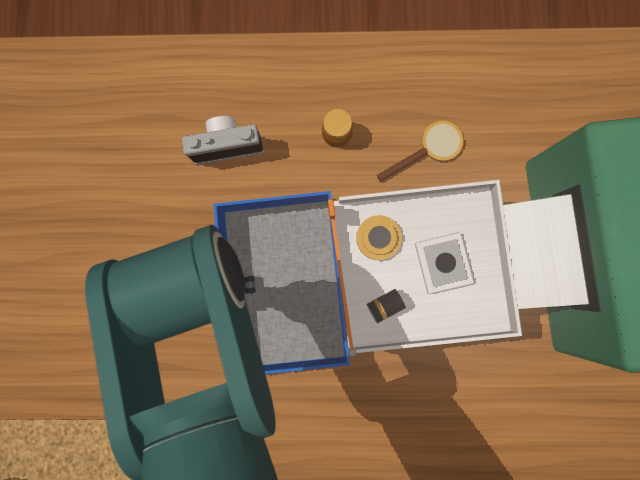

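View pics/s7.png

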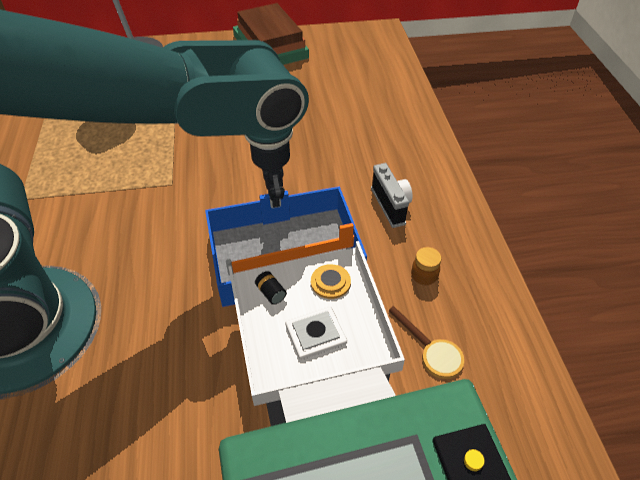

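The tote follows squarely, with its mouth-side rim at (331,193)–(348,364). Pushing the last 23 mm.

apply_moves([
  [0, -0.008, 0, 0],
  [0, -0.006, 0, 0],
  [0, -0.004, 0, 0],
  [0, -0.003, 0, 0],
  [0, 0, 0, 0],
])

```text
time_s: 15.05
position: [0.5031, 0.1774, 0.033]
tool_rot: [0.0, -0.05, 0.999, 0.0]
force: [-0.9, 1.4, 6.2]
width: 0.0109
```

apply_moves([
  [0, -0.002, 0, 0],
  [0, -0.002, 0, 0],
  [0, 0, 0, 0],
  [0, 0, 0, 0],
  [0, 0, 0, 0],
])

```text
time_s: 15.55
position: [0.5034, 0.1739, 0.033]
tool_rot: [0.0, -0.051, 0.999, 0.001]
force: [0.6, 4.7, 5.6]
width: 0.0108
```

```bash
python3 -c "
from h import *
T=np.load('T.npy')
a=cap('top','t8.png');b=cap('side','s8.png')
p=loc(T,(0,.299));go(p[0],p[1],None,1.5708+T[2])
i=cv2.imread('pics/t8.png');cv2.imwrite('pics/c8.png',cv2.resize(i[170:390,200:380],None,fx=2.7,fy=2.7,interpolation=2))
i=cv2.imread('pics/s8.png');cv2.imwrite('pics/d8.png',cv2.resize(i[170:310,195:375],None,fx=3.4,fy=3.4,interpolation=2))
O=[*loc(T,(0,.205)),T[2]]
for L in [(.145,.1),(-.145,.1),(-.145,-.1),(.145,-.1)]:
  w=[*loc(O,L),.07];print(L,proj(a,w).round(1),proj(b,w).round(1))
"
```

```text
t 15.65 pos [0.5034 0.1739 0.033 ] yaw 1.6721 F [-0.4  5.3  5. ] w 0.0111 | turn -0.0 then shift [-0.0002  0.0004  0.    ]
(0.145, 0.1) [[228.2 201. ]] [[343.  193.5]]
(-0.145, 0.1) [[243.6 375.2]] [[206.9 217.6]]
(-0.145, -0.1) [[365.4 362.6]] [[219.4 295.4]]
(0.145, -0.1) [[345.7 188.2]] [[371.2 264.8]]
```

View pics/c8.png

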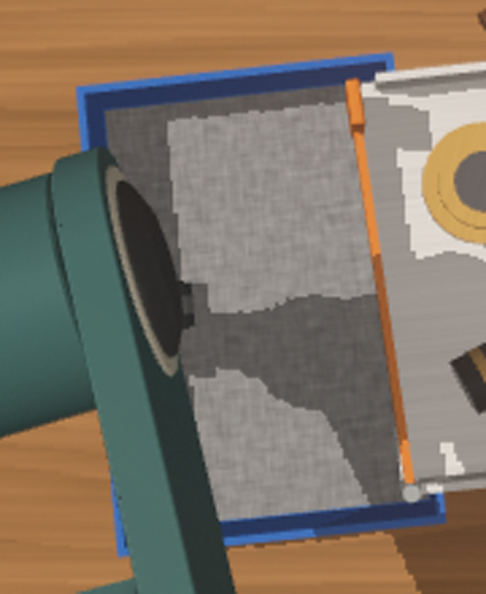

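View pics/d8.png

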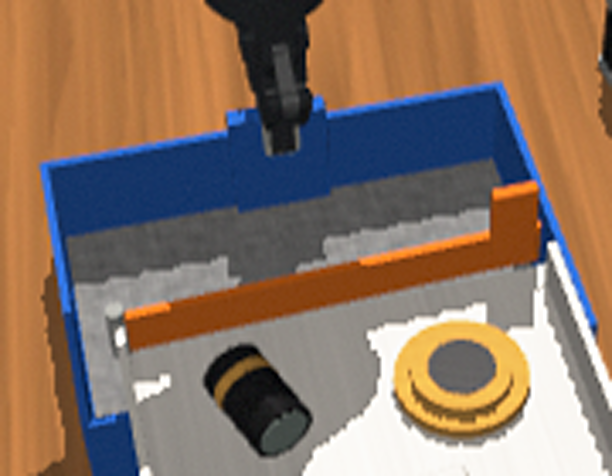

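The tote is docked: rim corners match the docked prediction within about 2 px, i.e. within 3 mm. Releasing and rising.

apply_moves([
  [0, 0, 0, 0],
  [0, 0, 0, 0],
  [0, 0, 0, 0],
  [0, 0, 0, 0],
  [0, 0, -0.005, 0],
], grip=0.0854)

```text
time_s: 16.15
position: [0.5027, 0.1732, 0.037]
tool_rot: [-0.001, -0.051, 0.999, -0.0]
force: [0.1, -0.3, -0.4]
width: 0.0818
```

apply_moves([
  [0, 0, -0.02, 0],
  [0, 0, -0.03, 0],
  [0, 0, -0.04, 0],
  [0, 0, -0.04, 0],
  [0, 0, 0, 0],
])

```text
time_s: 16.65
position: [0.5049, 0.1739, 0.1738]
tool_rot: [0.004, -0.051, 0.999, 0.001]
force: [1.0, 0.5, -1.2]
width: 0.0854
```

```bash
python3 -c "
from h import *
T=np.load('T.npy')
a=cap('top','t9.png')
p=loc(T,(.097,.100));go(p[0],p[1],.165,1.5708+T[2])
i=cv2.imread('pics/t9.png');cv2.imwrite('pics/c9.png',cv2.resize(i[160:390,200:540],None,fx=2.3,fy=2.3,interpolation=2))
"
```

```text
t 16.7 pos [0.5042 0.1736 0.1707] yaw 1.6719 F [ 0.3  0.2 -0.6] w 0.0853 | turn -0.0 then shift [-0.0965 -0.1983  0.0057]
```

View pics/c9.png

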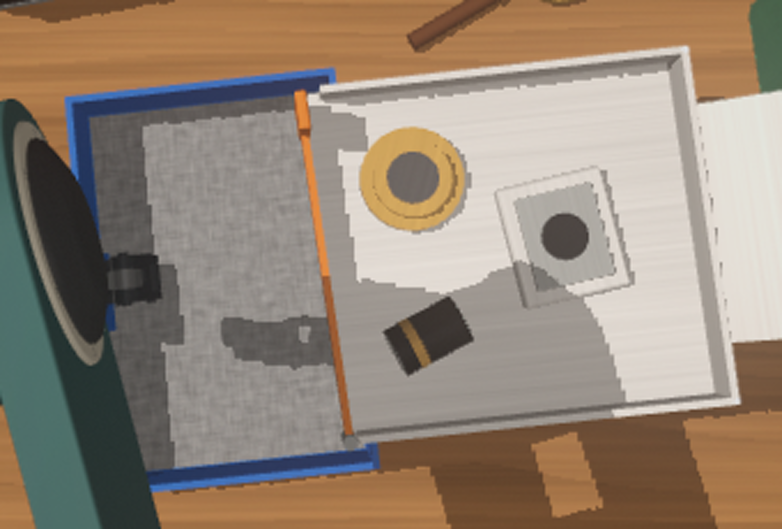

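The tote stays docked after release. Closing the fingers and moving behind the tab.

apply_moves([
  [-0.0193, -0.0397, 0, 0],
  [-0.0193, -0.0397, 0, 0],
  [-0.0193, -0.0397, 0, 0],
  [-0.0193, -0.0397, 0, 0],
  [-0.0193, -0.0395, 0, 0],
], grip=0.0)

```text
time_s: 17.2
position: [0.6195, -0.0159, 0.1665]
tool_rot: [-0.001, -0.051, 0.999, 0.0]
force: [0.0, 0.3, -0.6]
width: 0.0118
```

apply_moves([
  [0, 0, 0, 0],
  [0, 0, 0.01, 0],
  [0, 0, 0.01, 0],
  [0, 0, 0, 0],
  [0, 0, 0, 0],
])

```text
time_s: 17.7
position: [0.6187, -0.0132, 0.1471]
tool_rot: [-0.0, -0.051, 0.999, 0.0]
force: [0.6, 0.0, 0.4]
width: 0.0001
```

```bash
python3 -c "
from h import *
T=np.load('T.npy')
a=cap('top','t10.png');b=cap('side','s10.png')
p=loc(T,(.097,.100));go(p[0],p[1],.102,1.5708+T[2])
i=cv2.imread('pics/t10.png');i2=cv2.imread('pics/s10.png');cv2.imwrite('pics/c10.png',np.hstack([cv2.resize(i[160:370,320:480],None,fx=2.4,fy=2.4),cv2.resize(i2[150:360,230:400],None,fx=2.4,fy=2.4)]))
q=np.array([p[0],p[1],.102+.02]);print(proj(b,q),proj(b,q+[0,0,.048]))
"
```

```text
t 17.8 pos [ 0.6191 -0.0136  0.148 ] yaw 1.6728 F [-0.9  0.4  0.8] w -0.0002 | turn 0.0 then shift [-0.0012 -0.0004  0.046 ]
[[348.82832162 254.30202869]] [[349.86315637 236.99774951]]
```

View pics/c10.png

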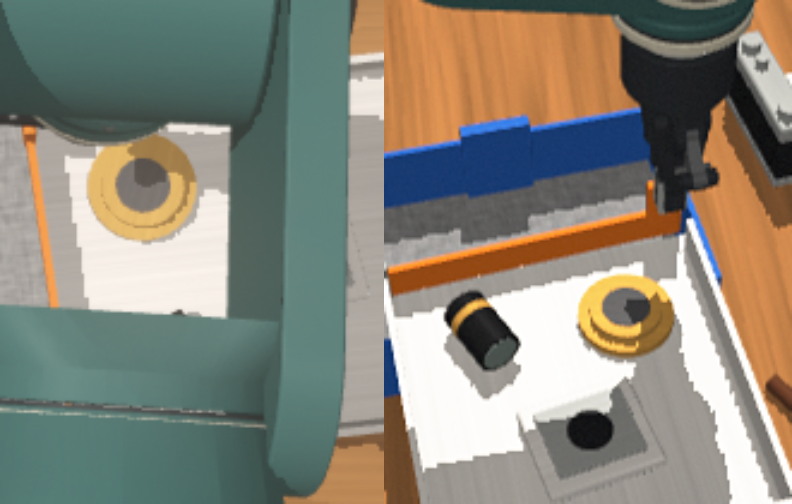

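```bash
python3 -c "
import numpy as np
pr=np.array([.097,.100])
for k,t in enumerate([.15,.3,.45,.6,.75,.9,1.05,1.2,1.35,1.45,1.52]):
  d=.0145*np.cos(t)+.011*np.sin(t)+.004;r=.212
  q=np.array([-.118+r*np.cos(t)+d*np.sin(t),.126+r*np.sin(t)-d*np.cos(t)]);e=q-pr;print(t,q.round(3),'tool',round(-e[0],4),round(e[1],4));pr=q
"
```

```text
0.15 [0.095 0.138] tool 0.0024 0.0379
0.3 [0.091 0.168] tool 0.0038 0.0306
0.45 [0.082 0.199] tool 0.0084 0.0301
0.6 [0.069 0.227] tool 0.0129 0.0289
0.75 [0.052 0.254] tool 0.0173 0.0269
0.9 [0.031 0.279] tool 0.0215 0.0243
1.05 [0.005 0.3  ] tool 0.0252 0.0209
1.2 [-0.023  0.317] tool 0.0285 0.017
1.35 [-0.054  0.329] tool 0.0311 0.0124
1.45 [-0.076  0.334] tool 0.0218 0.0055
1.52 [-0.092  0.337] tool 0.0156 0.0025
```

apply_moves([
  [0, 0, 0.015, 0],
  [0, 0, 0.015, 0],
  [0, 0, 0.016, 0],
  [0, 0, 0, 0],
  [0, 0, 0, 0],
])

```text
time_s: 18.3
position: [0.6189, -0.0142, 0.1008]
tool_rot: [-0.001, -0.051, 0.999, 0.0]
force: [0.1, -0.4, 0.9]
width: -0.0
```

apply_moves([
  [0.001, 0.019, 0, 0],
  [0.001, 0.019, 0, 0],
  [0.002, 0.015, 0, 0],
  [0.002, 0.0155, 0, 0],
  [0.004, 0.015, 0, 0],
])

```text
time_s: 18.8
position: [0.6007, 0.0688, 0.1018]
tool_rot: [0.0, -0.051, 0.999, -0.0]
force: [-0.6, -0.5, 1.0]
width: -0.0001
```

apply_moves([
  [0.0045, 0.015, 0, 0],
  [0.0065, 0.0145, 0, 0],
  [0.0065, 0.0145, 0, 0],
  [0.0085, 0.0135, 0, 0],
  [0.009, 0.0135, 0, 0],
])

```text
time_s: 19.3
position: [0.5579, 0.136, 0.1015]
tool_rot: [0.0, -0.051, 0.999, -0.0]
force: [-1.0, 0.3, -0.2]
width: -0.0001
```

```bash
python3 -c "
from h import *
T=np.load('T.npy')
a=cap('top','t11.png');b=cap('side','s11.png')
p=loc(T,(.052,.254));go(p[0],p[1],.102,1.5708+T[2])
i=cv2.imread('pics/t11.png');i2=cv2.imread('pics/s11.png');cv2.imwrite('pics/c11.png',np.hstack([cv2.resize(i[150:380,200:420],None,fx=1.75,fy=1.75),cv2.resize(i2[150:380,200:420],None,fx=1.75,fy=1.75)]))
"
```

```text
t 19.4 pos [0.5576 0.1365 0.1016] yaw 1.6734 F [-0.9 -0.1  0.1] w -0.0 | turn 0.001 then shift [-0.0022 -0.002  -0.0004]
```

View pics/c11.png

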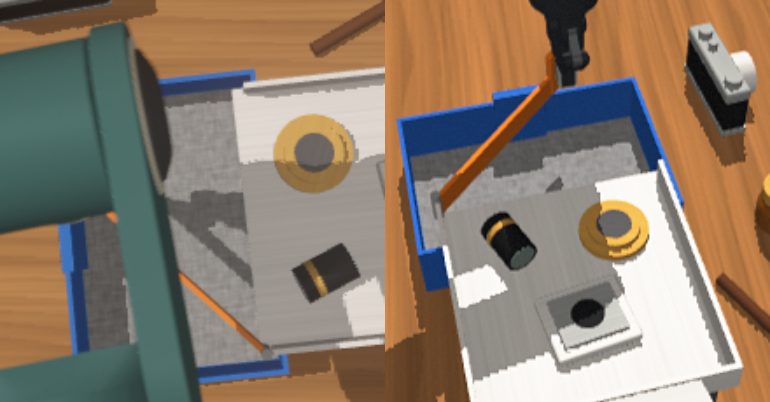

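The gate follows the finger and now stands about 0.75 rad open, with the parts undisturbed. Continuing the arc.

apply_moves([
  [0.0105, 0.0125, 0, 0],
  [0.011, 0.012, 0, 0],
  [0.0125, 0.0105, 0, 0],
  [0.0125, 0.0105, 0, 0],
  [0.014, 0.0085, 0, 0],
])

```text
time_s: 19.9
position: [0.4919, 0.1833, 0.1015]
tool_rot: [0.0, -0.051, 0.999, 0.0]
force: [-0.1, -0.1, 0.5]
width: 0.0002
```

apply_moves([
  [0.0145, 0.0085, 0, 0],
  [0.0155, 0.0065, 0, 0],
  [0.0155, 0.006, 0, 0],
  [0.022, 0.0055, 0, 0],
  [0.0156, 0.0025, 0, 0],
])

```text
time_s: 20.4
position: [0.4058, 0.2034, 0.1014]
tool_rot: [0.0, -0.051, 0.999, 0.0]
force: [1.1, -0.8, -0.2]
width: 0.0001
```

apply_moves([
  [0, 0, 0, 0],
  [-0.005, 0, 0, 0],
  [-0.005, 0, -0.03, 0],
  [0, 0, -0.04, 0],
  [0, 0, 0, 0],
])

```text
time_s: 20.9
position: [0.42, 0.2047, 0.1765]
tool_rot: [0.003, -0.05, 0.999, 0.001]
force: [0.1, 0.7, -1.2]
width: -0.0001
```

```bash
python3 -c "
from h import *
T=np.load('T.npy')
a=cap('top','t12.png');b=cap('side','s12.png');go()
i=cv2.imread('pics/t12.png');i2=cv2.imread('pics/s12.png');cv2.imwrite('pics/c12.png',np.hstack([cv2.resize(i[150:400,170:400],None,fx=1.7,fy=1.7),cv2.resize(i2[150:400,190:420],None,fx=1.7,fy=1.7)]))
for t in (1.2,1.35,1.5,1.6):
  w=[*loc(T,(-.118+.232*np.cos(t),.126+.232*np.sin(t))),.131];print(t,proj(b,w))
"
```

```text
t 21.0 pos [0.4185 0.2041 0.172 ] yaw 1.6715 F [-0.5 -0.3 -0.4] w 0.0003 | turn -0.0 then shift [-0.  0.  0.]
1.2 [[254.81407475 174.69818363]]
1.35 [[237.90614418 174.1118441 ]]
1.5 [[220.78715654 175.25751685]]
1.6 [[209.37109232 176.98204824]]
```

View pics/c12.png

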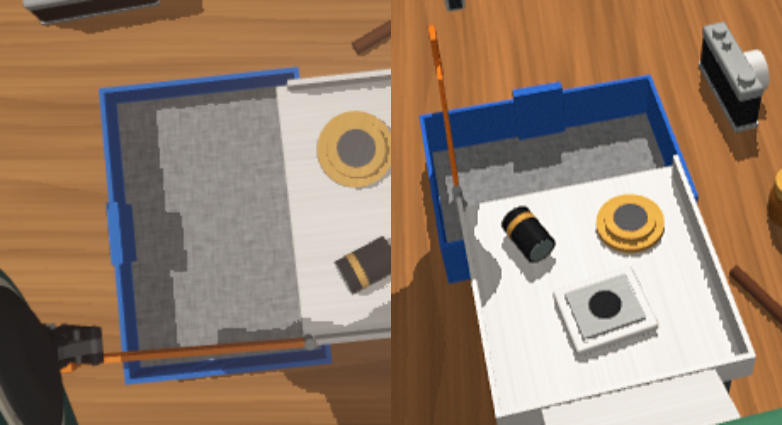

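The gate stands at about 1.5 rad (leaf end at side pixel (219,165)), all parts are still in place and the tote is docked. Next I'll measure the barrel for a pick.

```bash
python3 -c "
from h import *
T=np.load('T.npy')
a=cap('top');b=cap('side')
m=silhouettes('top','barrel')[0]['region'].astype(np.uint8)
k=max(cv2.findContours(m,0,2)[0],key=cv2.contourArea).reshape(-1,2)
P=np.array([ray(a,u,.12)[:2] for u in k.astype(float)])
r=cv2.minAreaRect((P*1000).astype(np.float32));print(r, inv(T,np.array(r[0])/1000))
bx=cv2.boxPoints(r);e=[bx[1]-bx[0],bx[2]-bx[1]];L=max(e,key=np.linalg.norm);ax=np.arctan2(L[1],L[0])%np.pi;print('axis',ax,'len',[np.linalg.norm(x) for x in e])
q=silhouettes('side','barrel');print([(x['score'],x['xy']) for x in q]);M=cv2.moments(q[0]['region'].astype(np.uint8))
uv=(M['m10']/M['m00'],M['m01']/M['m00']);print(ray(b,uv,.117))
c=np.array(r[0])/1000;print(proj(b,[*c,.117]),uv)
go(c[0],c[1],.16,ax-np.pi/2)
"
```

```text
((472.7594909667969, -63.24715042114258), (34.84010314941406, 54.324371337890625), 28.1804256439209) [-0.0548078  0.0658094]
axis 2.0626373 len [np.float32(54.32438), np.float32(34.840107)]
[(0.57, [268.3, 288.7])]
[ 0.47265946 -0.06464996  0.117     ]
[[270.3926902  287.35062497]] (270.4041204437401, 288.00633914421553)
t 21.2 pos [0.4174 0.2039 0.1703] yaw 1.6718 F [-0.2  0.5  0.2] w -0.0003 | turn 1.18 then shift [-0.2616 -0.0773  0.0103]
```

apply_moves([
  [0, 0, 0, 0.147],
  [0, 0, 0, 0.147],
  [0, 0, 0, 0.147],
  [0, 0, 0, 0.147],
  [0, 0, 0, 0.147],
], grip=0.064)

```text
time_s: 21.7
position: [0.4173, 0.2039, 0.1707]
tool_rot: [-0.0, 0.315, 0.949, -0.0]
force: [-0.5, -0.4, -0.2]
width: 0.0643
```

apply_moves([
  [0, 0, 0, 0.147],
  [0, 0, 0, 0.149],
  [0, 0, 0, 0.149],
  [-0.0436, -0.0129, 0, 0],
  [-0.0436, -0.0129, 0, 0],
])

```text
time_s: 22.2
position: [0.4356, 0.1146, 0.1707]
tool_rot: [-0.0, 0.513, 0.859, -0.0]
force: [0.1, 0.4, -0.9]
width: 0.0644
```

apply_moves([
  [-0.0436, -0.0129, 0, 0],
  [-0.0436, -0.0129, 0, 0],
  [-0.0436, -0.0129, 0, 0],
  [-0.0436, -0.0129, 0, 0],
  [0, 0, 0, 0],
])

```text
time_s: 22.7
position: [0.473, -0.0673, 0.1705]
tool_rot: [-0.0, 0.516, 0.857, -0.001]
force: [-0.6, 0.3, 0.0]
width: 0.0643
```

```bash
python3 -c "
from h import *
go(.4728,-.0635,.086,2.0626-np.pi/2)
a=cap('top','t13.png');b=cap('side','s13.png')
i=cv2.imread('pics/t13.png');i2=cv2.imread('pics/s13.png');cv2.imwrite('pics/c13.png',np.hstack([cv2.resize(i[200:400,300:480],None,fx=2.2,fy=2.2),cv2.resize(i2[180:380,200:380],None,fx=2.2,fy=2.2)]))
"
```

```text
t 22.7 pos [ 0.473  -0.0673  0.1705] yaw 0.4874 F [-0.6  0.3  0. ] w 0.0643 | turn -0.004 then shift [0.0034 0.0016 0.0845]
```

View pics/c13.png

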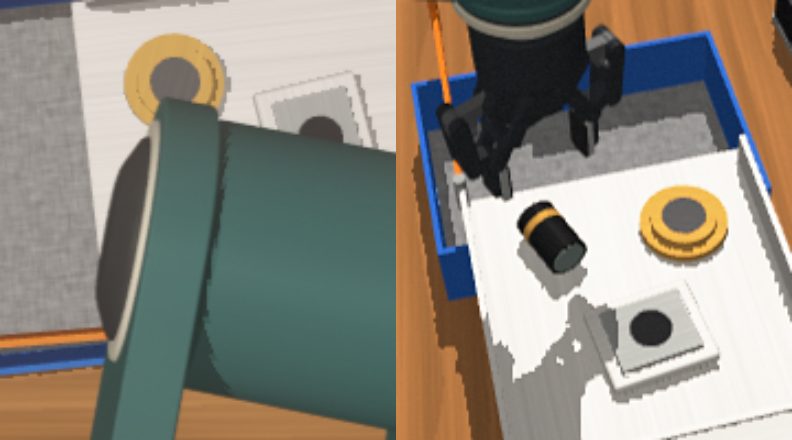

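The fingers straddle the barrel correctly. Descending.

apply_moves([
  [0.002, 0.0016, 0.02, 0],
  [0, 0, 0.02, 0],
  [0, 0, 0.02, 0],
  [0, 0, 0.015, 0],
  [0, 0, 0.0095, 0],
])

```text
time_s: 23.3
position: [0.4729, -0.0596, 0.0857]
tool_rot: [-0.001, 0.513, 0.858, -0.0]
force: [-0.6, -0.6, 0.9]
width: 0.0641
```

apply_moves([
  [0, 0, 0, 0],
  [0, 0, 0, 0],
  [0, 0, 0, 0],
  [0, 0, 0, 0],
  [0, 0, 0, 0],
], grip=0.0)

```text
time_s: 23.8
position: [0.4738, -0.0606, 0.088]
tool_rot: [0.001, 0.514, 0.858, 0.0]
force: [-0.1, 1.1, 5.4]
width: 0.032
```

apply_moves([
  [0, 0, 0, 0],
  [0, 0, -0.01, 0],
  [0, 0, -0.02, 0],
  [0, 0, -0.02, 0],
  [0, 0, 0, 0],
])

```text
time_s: 24.3
position: [0.4744, -0.0608, 0.1401]
tool_rot: [0.002, 0.514, 0.858, 0.001]
force: [-0.2, 0.0, -1.3]
width: 0.0316
```

```bash
python3 -c "
from h import *
T=np.load('T.npy')
p=loc(T,(-.045,.225));go(p[0],p[1],.135)
b=cap('side','s14.png')
i2=cv2.imread('pics/s14.png');cv2.imwrite('pics/c14.png',cv2.resize(i2[150:380,200:400],None,fx=2.4,fy=2.4))
"
```

```text
t 24.3 pos [ 0.4744 -0.0608  0.1401] yaw 0.4919 F [-0.2  0.  -1.3] w 0.0316 | turn -0.0 then shift [0.1421 0.0671 0.0051]
```

View pics/c14.png

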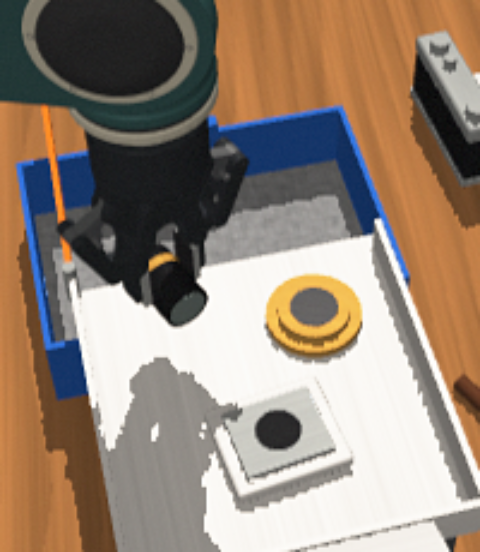

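The barrel is held (opening 32 mm). Carrying it over the tote.

```bash
python3 -c "
from h import *
T=np.load('T.npy')
p=loc(T,(-.015,.235));go(p[0],p[1],.14)
"
```

```text
t 24.35 pos [ 0.4738 -0.0607  0.1382] yaw 0.4919 F [ 0.6  0.5 -2.4] w 0.031 | turn -0.0 then shift [ 0.1396  0.0991 -0.0018]
```

apply_moves([
  [0.025, 0.018, 0, 0],
  [0.03, 0.021, 0, 0],
  [0.03, 0.021, 0, 0],
  [0.03, 0.021, 0, 0],
  [0.0246, 0.018, 0, 0],
])

```text
time_s: 24.85
position: [0.4941, 0.1109, 0.1358]
tool_rot: [-0.001, 0.513, 0.858, -0.0]
force: [0.1, 0.3, -1.6]
width: 0.0316
```

apply_moves([
  [0, 0, 0.025, 0],
  [0, 0, 0.03, 0],
  [0, 0, 0.03, 0],
  [0, 0, 0.025, 0],
  [0, 0, 0, 0],
])

```text
time_s: 25.35
position: [0.4921, 0.1088, 0.0227]
tool_rot: [-0.002, 0.514, 0.858, -0.002]
force: [-0.6, -1.2, -0.7]
width: 0.0314
```

apply_moves([
  [0, 0, 0, 0],
  [0, 0, 0, 0],
  [0, 0, 0, 0],
  [0, 0, -0.03, 0],
  [0, 0, -0.04, 0],
], grip=0.064)

```text
time_s: 25.85
position: [0.4938, 0.1091, 0.0972]
tool_rot: [-0.001, 0.514, 0.858, -0.001]
force: [1.1, -0.3, 0.1]
width: 0.0641
```

apply_moves([
  [0, 0, -0.05, 0],
  [0, 0, -0.02, 0],
  [0, 0, 0, 0],
  [0, 0, 0, 0],
  [0, 0, 0, 0],
])

```text
time_s: 26.35
position: [0.4942, 0.1092, 0.166]
tool_rot: [-0.0, 0.514, 0.858, -0.0]
force: [-0.3, 0.2, -0.1]
width: 0.0642
```

```bash
python3 -c "
from h import *
T=np.load('T.npy')
go()
a=cap('top','t15.png');b=cap('side','s15.png')
i=cv2.imread('pics/t15.png');i2=cv2.imread('pics/s15.png');cv2.imwrite('pics/c15.png',np.hstack([cv2.resize(i[160:390,200:430],None,fx=1.7,fy=1.7),cv2.resize(i2[160:390,200:430],None,fx=1.7,fy=1.7)]))
for n,z in [('cover',.116),('flange',.107)]:
  for c,cn in((a,'top'),(b,'side')):
    for q in silhouettes(cn,n)[:1]:
      M=cv2.moments(q['region'].astype(np.uint8));uv=(M['m10']/M['m00'],M['m01']/M['m00']);w=ray(c,uv,z);print(n,cn,q['score'],w,inv(T,w))
"
```

```text
t 26.35 pos [0.4942 0.1092 0.166 ] yaw 0.492 F [-0.3  0.2 -0.1] w 0.0642 | turn -0.0 then shift [0. 0. 0.]
cover top 0.63 [ 0.53868587 -0.15387712  0.116     ] [ 0.00158564 -0.03104028]
cover side 0.71 [ 0.53801133 -0.16464495  0.116     ] [-0.00017764 -0.04168415]
flange top 0.76 [ 0.58039635 -0.05337297  0.107     ] [0.05327548 0.06471466]
flange side 0.8 [ 0.57912378 -0.05902157  0.107     ] [0.05143652 0.05922428]
```

View pics/c15.png

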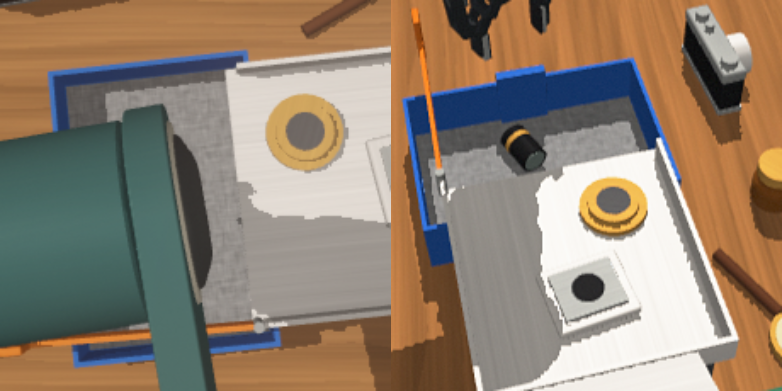

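The barrel lies inside the tote (side about (265,245)); cover and flange are unmoved. Computing the cover's corners to plan the rake.

```bash
python3 -c "
from h import *
T=np.load('T.npy')
a=cap('top');b=cap('side')
for u in [[460,233],[415,244],[429,293],[473,282]]: print('t',inv(T,ray(a,u,.112)))
for u in [[330,307],[285,322],[300,359],[346,342]]: print('s',inv(T,ray(b,u,.112)))
p=loc(T,(.058,.013));go(p[0],p[1],.15,T[2])
"
```

```text
t [ 0.04564675 -0.06348957]
t [0.03593521 0.00883026]
t [-0.04249381 -0.00321224]
t [-0.03270539 -0.07323137]
s [0.0364044  0.00401563]
s [-0.04406491 -0.00648842]
s [-0.03492632 -0.07972426]
s [ 0.04432482 -0.06810828]
t 26.75 pos [0.4946 0.1092 0.1667] yaw 0.492 F [-0.3  0.3  0.3] w 0.0643 | turn 0.39 then shift [-0.2222  0.0736  0.0167]
```

apply_moves([
  [0, 0, 0, 0.13],
  [0, 0, 0, 0.13],
  [0, 0, 0, 0.13],
  [-0.0375, 0.0123, 0, 0],
  [-0.0375, 0.0123, 0, 0],
], grip=0.0)

```text
time_s: 27.25
position: [0.527, 0.0368, 0.1672]
tool_rot: [0.0, 0.67, 0.743, 0.0]
force: [0.8, 0.6, 0.0]
width: 0.0006
```

apply_moves([
  [-0.0375, 0.0123, 0, 0],
  [-0.0375, 0.0123, 0, 0],
  [-0.0375, 0.0123, 0, 0],
  [-0.0377, 0.0121, 0, 0],
  [0, 0, 0, 0],
])

```text
time_s: 27.75
position: [0.5916, -0.1109, 0.1662]
tool_rot: [-0.0, 0.671, 0.741, -0.001]
force: [0.4, 0.7, -0.7]
width: 0.0002
```

apply_moves([
  [0, 0, 0.015, 0],
  [0, 0, 0.015, 0],
  [0, 0, 0, 0],
  [0, 0, 0, 0],
  [0, 0, 0, 0],
])

```text
time_s: 28.25
position: [0.5909, -0.1068, 0.1375]
tool_rot: [0.0, 0.67, 0.742, 0.0]
force: [0.7, -0.4, 1.3]
width: -0.0003
```

```bash
python3 -c "
from h import *
T=np.load('T.npy')
a=cap('top','t16.png');b=cap('side','s16.png')
p=loc(T,(.058,.010));go(p[0],p[1],.084,T[2])
i=cv2.imread('pics/t16.png');i2=cv2.imread('pics/s16.png');cv2.imwrite('pics/c16.png',np.hstack([cv2.resize(i[160:390,300:530],None,fx=1.7,fy=1.7),cv2.resize(i2[160:390,200:430],None,fx=1.7,fy=1.7)]))
print([proj(b,[p[0],p[1],z]) for z in (.104,.155)])
"
```

```text
t 28.35 pos [ 0.591  -0.107   0.1377] yaw 0.1025 F [ 0.   0.7 -0.7] w 0.0002 | turn 0.001 then shift [-0.0003 -0.0004  0.0537]
[array([[341.12968183, 304.23022041]]), array([[341.97364535, 286.86034815]])]
```

View pics/c16.png

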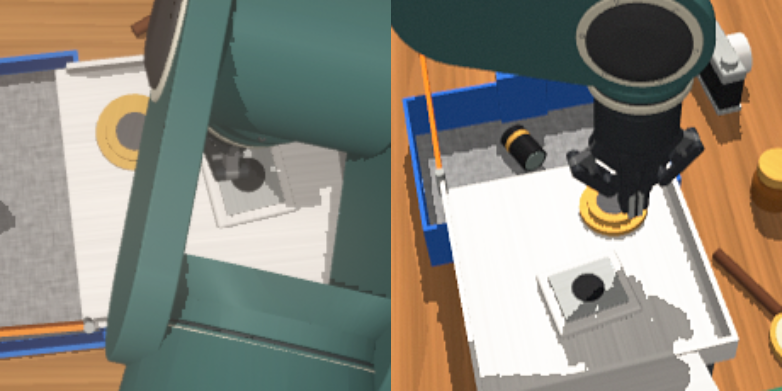

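The tip at side (340.6,286.5) matches the prediction of (342,286.9). Descending behind the flange.

apply_moves([
  [0, 0, 0.015, 0],
  [0, 0, 0.015, 0],
  [0, 0, 0.013, 0],
  [0, 0, 0.006, 0],
  [0, 0, 0.004, 0],
])

```text
time_s: 28.85
position: [0.5904, -0.1072, 0.0828]
tool_rot: [-0.001, 0.67, 0.742, -0.0]
force: [-0.2, 0.5, 0.3]
width: 0.0003
```

```bash
python3 -c "
from h import *
T=np.load('T.npy')
b=cap('side','s17.png')
p=loc(T,(.058,.010));go(p[0],p[1],.084,T[2])
i2=cv2.imread('pics/s17.png');cv2.imwrite('pics/c17.png',cv2.resize(i2[200:390,230:430],None,fx=2.7,fy=2.7))
"
```

```text
t 28.9 pos [ 0.5904 -0.1072  0.0827] yaw 0.102 F [ 0.3 -0.2  0.4] w -0.0 | turn 0.0 then shift [-0.0001  0.0002 -0.0013]
```

View pics/c17.png

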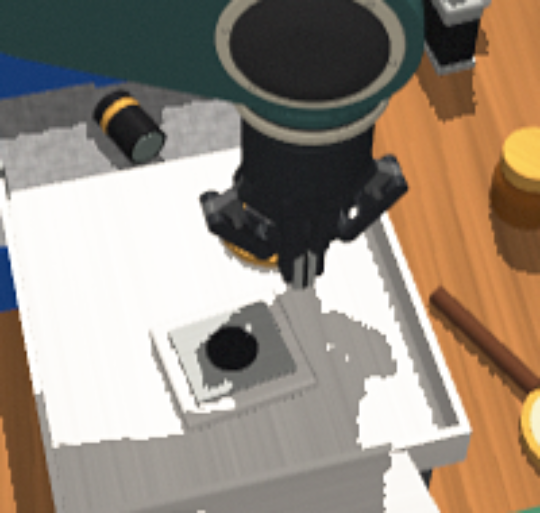

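apply_moves([
  [0.008, 0, 0, 0],
  [0.01, 0, 0, 0],
  [0.01, 0, 0, 0],
  [0.01, 0, 0, 0],
  [0.01, 0, 0, 0],
])

```text
time_s: 29.4
position: [0.5859, -0.0585, 0.0843]
tool_rot: [0.0, 0.67, 0.742, 0.0]
force: [0.8, -1.8, -0.5]
width: -0.0003
```

```bash
python3 -c "
from h import *
T=np.load('T.npy')
b=cap('side','s18.png');go()
i2=cv2.imread('pics/s18.png');cv2.imwrite('pics/c18.png',cv2.resize(i2[170:390,200:430],None,fx=2.5,fy=2.5))
"
```

```text
t 29.45 pos [ 0.5858 -0.0574  0.0843] yaw 0.1029 F [-0.3  0.8  0.3] w -0.0001 | turn -0.0 then shift [0. 0. 0.]
```

View pics/c18.png

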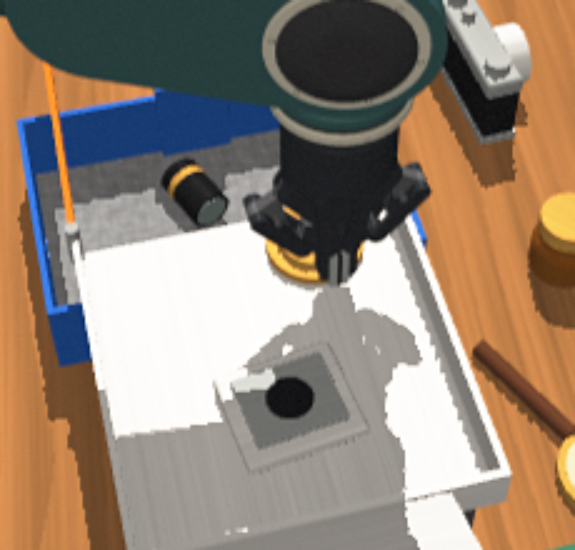

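The flange is sliding ahead of the finger as planned. Pushing on over the lip.

apply_moves([
  [0.01, 0, 0, 0],
  [0.01, 0, 0, 0],
  [0.01, 0, 0, 0],
  [0.01, 0, 0, 0],
  [0.01, 0, 0, 0],
])

```text
time_s: 29.95
position: [0.5808, -0.009, 0.0841]
tool_rot: [0.0, 0.67, 0.742, 0.0]
force: [0.5, -1.5, 2.3]
width: 0.0001
```

apply_moves([
  [0.01, 0, 0, 0],
  [0.01, 0, 0, 0],
  [0.01, 0, 0, 0],
  [0.01, 0, 0, 0],
  [0.01, 0, 0, 0],
])

```text
time_s: 30.45
position: [0.5755, 0.0408, 0.0837]
tool_rot: [-0.0, 0.67, 0.742, -0.0]
force: [0.1, -0.5, 0.5]
width: -0.0003
```

apply_moves([
  [0, 0, -0.03, 0],
  [0, 0, -0.03, 0],
  [0, 0, -0.03, 0],
  [0, 0, 0, 0],
  [0, 0, 0, 0],
])

```text
time_s: 30.95
position: [0.5758, 0.0403, 0.1742]
tool_rot: [0.0, 0.67, 0.742, 0.0]
force: [0.1, 1.0, -1.0]
width: -0.0004
```

```bash
python3 -c "
from h import *
T=np.load('T.npy')
a=cap('top','t19.png');b=cap('side','s19.png');go()
i=cv2.imread('pics/t19.png');i2=cv2.imread('pics/s19.png');cv2.imwrite('pics/c19.png',np.hstack([cv2.resize(i[160:390,200:430],None,fx=1.7,fy=1.7),cv2.resize(i2[160:390,200:430],None,fx=1.7,fy=1.7)]))
"
```

```text
t 31.05 pos [0.5753 0.0401 0.1727] yaw 0.1021 F [-0.5 -0.6 -0.4] w 0.0004 | turn -0.0 then shift [0. 0. 0.]
```

View pics/c19.png

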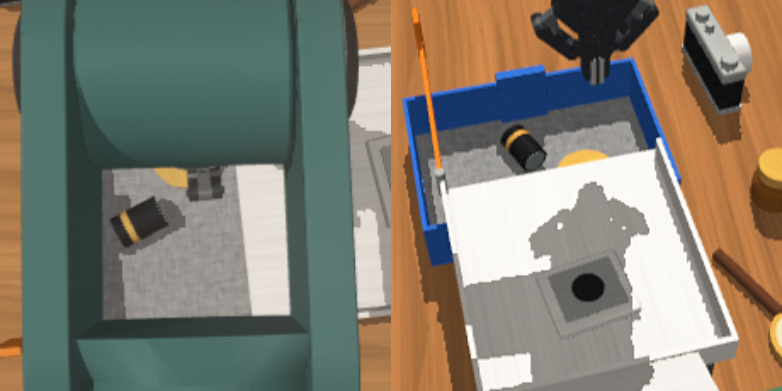

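The flange lies in the tote (side about (343,253)). Next the cover, with the fingers 30 mm open as a two-prong rake.

```bash
python3 -c "
from h import *
T=np.load('T.npy')
p=loc(T,(.004,-.100));go(p[0],p[1],.135,T[2])
"
```

```text
t 31.05 pos [0.5753 0.0401 0.1727] yaw 0.1021 F [-0.5 -0.6 -0.4] w 0.0004 | turn 0.0 then shift [-0.2583 -0.0536  0.0377]
```

apply_moves([
  [-0.035, -0.009, 0, 0],
  [-0.045, -0.009, 0, 0],
  [-0.045, -0.009, 0, 0],
  [-0.045, -0.009, 0, 0],
  [-0.045, -0.009, 0, 0],
], grip=0.03)

```text
time_s: 31.55
position: [0.552, -0.18, 0.1727]
tool_rot: [-0.001, 0.67, 0.742, -0.0]
force: [1.0, 0.6, 0.1]
width: 0.0296
```

apply_moves([
  [-0.0433, -0.0086, 0, 0],
  [0, 0, 0, 0],
  [0, 0, 0.018, 0],
  [0, 0, 0.018, 0],
  [0, 0, 0, 0],
])

```text
time_s: 32.05
position: [0.5474, -0.2208, 0.1336]
tool_rot: [-0.003, 0.67, 0.743, -0.001]
force: [-0.1, 0.3, -0.5]
width: 0.0299
```

```bash
python3 -c "
from h import *
T=np.load('T.npy')
a=cap('top','t20.png');b=cap('side','s20.png')
p=loc(T,(.004,-.100));go(p[0],p[1],.083,T[2])
i=cv2.imread('pics/t20.png');i2=cv2.imread('pics/s20.png');cv2.imwrite('pics/c20.png',np.hstack([cv2.resize(i[160:390,320:550],None,fx=1.7,fy=1.7),cv2.resize(i2[200:430,200:430],None,fx=1.7,fy=1.7)]))
"
```

```text
t 32.15 pos [ 0.5485 -0.2214  0.137 ] yaw 0.1033 F [0.7 0.1 0.8] w 0.03 | turn 0.002 then shift [-0.0008 -0.0005  0.054 ]
```

View pics/c20.png

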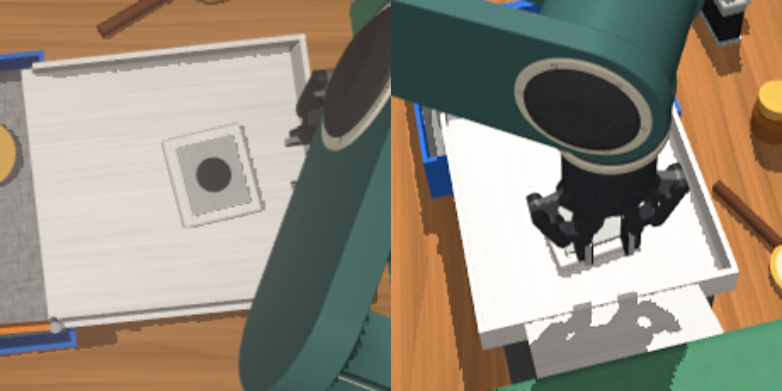

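The prongs stand clear behind the cover and in front of the rear wall. Descending.

apply_moves([
  [0, 0, 0.014, 0],
  [0, 0, 0.014, 0],
  [0, 0, 0.014, 0],
  [0, 0, 0.008, 0],
  [0, 0, 0.004, 0],
])

```text
time_s: 32.65
position: [0.5483, -0.2223, 0.0826]
tool_rot: [-0.001, 0.67, 0.742, -0.0]
force: [0.3, 0.0, -0.6]
width: 0.0299
```

apply_moves([
  [0.008, 0, 0, 0],
  [0.008, 0, 0, 0],
  [0.01, 0, 0, 0],
  [0.01, 0, 0, 0],
  [0.01, 0, 0, 0],
])

```text
time_s: 33.15
position: [0.5441, -0.1758, 0.0845]
tool_rot: [0.0, 0.67, 0.742, 0.0]
force: [0.8, -1.8, 1.8]
width: 0.0297
```

```bash
python3 -c "
from h import *
T=np.load('T.npy')
a=cap('top','t21.png');b=cap('side','s21.png');go();print(inv(T,get_state()['position']))
i=cv2.imread('pics/t21.png');i2=cv2.imread('pics/s21.png');cv2.imwrite('pics/c21.png',np.hstack([cv2.resize(i[160:390,320:550],None,fx=1.7,fy=1.7),cv2.resize(i2[200:430,200:430],None,fx=1.7,fy=1.7)]))
"
```

```text
t 33.25 pos [ 0.544  -0.1754  0.0844] yaw 0.1031 F [-0.   0.6 -0.1] w 0.0299 | turn -0.0 then shift [0. 0. 0.]
[ 0.00473738 -0.05296532]
```

View pics/c21.png

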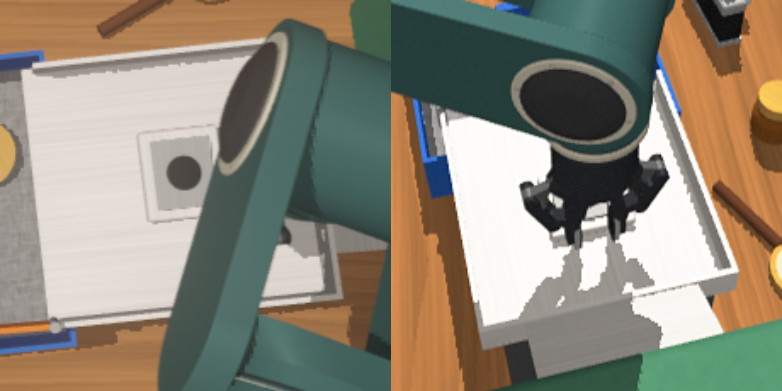

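The cover squared up to the prongs and slides ahead. Continuing to the lip.

apply_moves([
  [0.012, 0, 0, 0],
  [0.013, 0, 0, 0],
  [0.013, 0, 0, 0],
  [0.013, 0, 0, 0],
  [0.013, 0, 0, 0],
])

```text
time_s: 33.75
position: [0.5374, -0.1119, 0.0841]
tool_rot: [0.0, 0.67, 0.742, 0.0]
force: [0.8, -2.7, 2.4]
width: 0.03
```

apply_moves([
  [0.013, 0, 0, 0],
  [0.013, 0, 0, 0],
  [0.013, 0, 0, 0],
  [0.01, 0, 0, 0],
  [0, 0, 0, 0],
])

```text
time_s: 34.25
position: [0.5323, -0.0629, 0.0839]
tool_rot: [-0.0, 0.67, 0.743, 0.0]
force: [-0.2, -0.5, -0.1]
width: 0.0297
```

```bash
python3 -c "
from h import *
T=np.load('T.npy')
a=cap('top','t22.png');b=cap('side','s22.png');go();print(inv(T,get_state()['position']))
i=cv2.imread('pics/t22.png');i2=cv2.imread('pics/s22.png');cv2.imwrite('pics/c22.png',np.hstack([cv2.resize(i[160:390,220:450],None,fx=1.7,fy=1.7),cv2.resize(i2[160:390,200:430],None,fx=1.7,fy=1.7)]))
"
```

```text
t 34.35 pos [ 0.5323 -0.064   0.0837] yaw 0.1026 F [ 0.4  0.  -1. ] w 0.0303 | turn -0.0 then shift [0. 0. 0.]
[0.00436583 0.05904926]
```

View pics/c22.png

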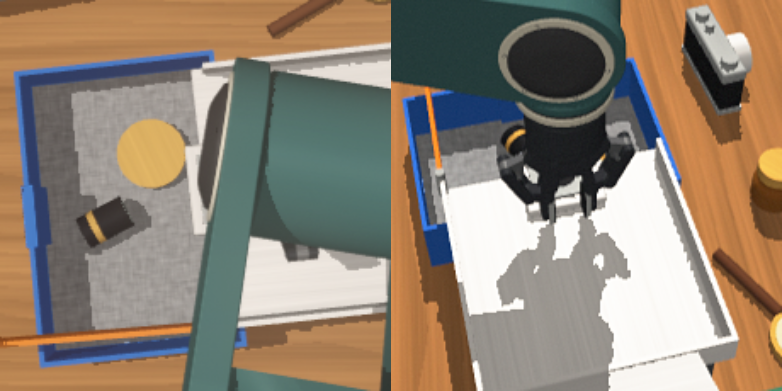

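The cover is half over the lip. The flange lies flat in the tote at top (309,250), the barrel at (282,290). Final push.

apply_moves([
  [0.01, 0, 0, 0],
  [0.01, 0, 0, 0],
  [0.01, 0, 0, 0],
  [0.01, 0, 0, 0],
  [0.01, 0, 0, 0],
])

```text
time_s: 34.85
position: [0.5275, -0.0138, 0.0844]
tool_rot: [0.0, 0.67, 0.742, 0.0]
force: [0.5, -3.4, 7.3]
width: 0.0301
```

apply_moves([
  [0.01, 0, 0, 0],
  [0.01, 0, 0, 0],
  [0.01, 0, 0, 0],
  [0.01, 0, 0, 0],
  [0.0, 0, 0, 0],
])

```text
time_s: 35.35
position: [0.5231, 0.0264, 0.0838]
tool_rot: [-0.0, 0.67, 0.743, -0.0]
force: [0.1, -0.8, 0.4]
width: 0.03
```

apply_moves([
  [0, 0, -0.03, 0],
  [0, 0, -0.04, 0],
  [0, 0, -0.04, 0],
  [-0.03, 0, -0.04, 0],
  [-0.04, 0, 0, 0],
])

```text
time_s: 35.85
position: [0.5319, -0.0446, 0.2401]
tool_rot: [0.003, 0.669, 0.743, 0.002]
force: [0.8, 0.9, 0.1]
width: 0.0301
```

apply_moves([
  [-0.04, 0, 0, 0],
  [-0.04, 0, 0, 0],
  [-0.04, 0, 0, 0],
  [-0.04, 0, 0, 0],
  [0, 0, 0, 0],
])

```text
time_s: 36.35
position: [0.5465, -0.2075, 0.2332]
tool_rot: [-0.0, 0.671, 0.741, -0.001]
force: [0.6, 1.2, -0.4]
width: 0.0298
```

```bash
python3 -c "
from h import *
T=np.load('T.npy')
a=cap('top','t23.png');b=cap('side','s23.png');go()
i=cv2.imread('pics/t23.png');i2=cv2.imread('pics/s23.png');cv2.imwrite('pics/c23.png',np.hstack([cv2.resize(i[160:390,170:400],None,fx=1.7,fy=1.7),cv2.resize(i2[140:370,200:430],None,fx=1.7,fy=1.7)]))
"
```

```text
t 36.45 pos [ 0.5466 -0.2043  0.2335] yaw 0.1003 F [0.  0.3 0.3] w 0.0302 | turn -0.0 then shift [0. 0. 0.]
```

View pics/c23.png

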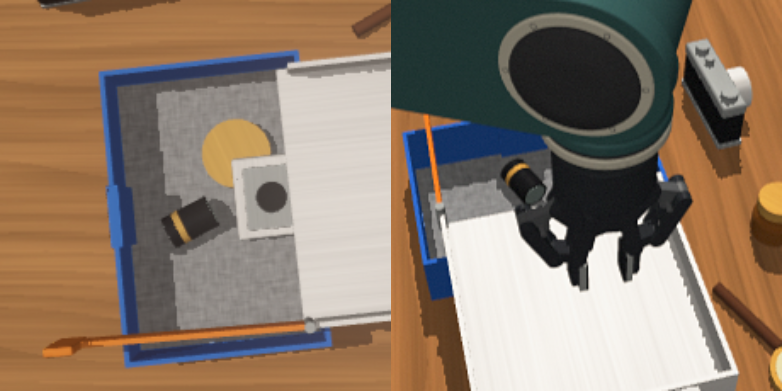

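```bash
python3 -c "
from h import *
T=np.load('T.npy')
a=cap('top','t24.png')
i=cv2.imread('pics/t24.png');cv2.imwrite('pics/c24.png',cv2.resize(i[230:320,260:370],None,fx=6,fy=6,interpolation=2))
for z in (.01,.021,.035,.05):
  print(z,[inv(T,ray(a,u,z)).round(4).tolist() for u in [(308.3,254.5),(313,300.6)]])
for n in ('cover','flange','barrel'):
  for q in silhouettes('top',n)[:2]: print(n,q['score'],q['xy'],inv(T,ray(a,q['xy'],.02)))
"
```

```text
0.01 [[0.0442, 0.1814], [-0.0381, 0.1816]]
0.021 [[0.0435, 0.181], [-0.0378, 0.1812]]
0.035 [[0.0426, 0.1805], [-0.0375, 0.1807]]
0.05 [[0.0415, 0.18], [-0.037, 0.1802]]
cover 0.77 [325.6, 277.8] [-0.00054657  0.15498862]
flange 0.94 [303.5, 246.2] [0.05915188 0.18801343]
barrel 0.75 [280.3, 292.6] [-0.0179773   0.23704544]
```

View pics/c24.png

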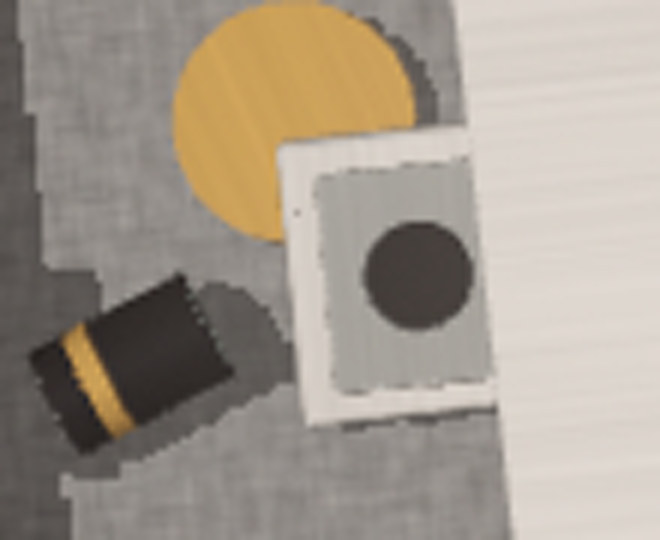

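```bash
python3 -c "
from h import *
T=np.load('T.npy')
a=cap('top','t25.png')
for cn,z in(('camera',.05),('jar',.06),('magnifier',.01)):
    q=spot_in('top',cn);print(cn,[(x['xy'],x['score']) for x in q[:1]])
O=[*loc(T,(0,.205)),T[2]]
ob=[(a,(.145,.1,.07),(228.8,202.5)),(a,(.145,-.1,.07),(345.2,190.3)),(a,(-.145,-.1,.07),(364.7,363)),(a,(-.145,.1,.07),(244,375.5))]
F,r=fit(ob,O);print(inv(T,F),F[2]-T[2],r.tolist())
"
```

```text
camera [([220.7, 143.5], 0.93)]
jar [([338.0, 128.5], 0.56)]
magnifier [([434.1, 147.3], 0.6)]
[-0.00165039  0.20524956] -0.00036777887567979173 [[-0.6, -0.6], [0.5, -1.2], [0.7, 0.7], [-0.5, 0.7]]
```

View pics/t25.png

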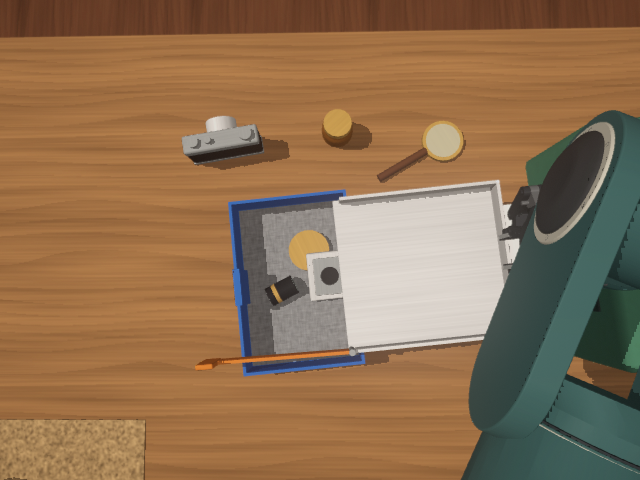

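The tray is empty and all three parts lie in the tote. The tote is docked (x −2 mm, y 205 mm), the gate is open and the bystanders are at their starting pixels. Handing in.

```bash
python3 -c "
from h import *
print(get_state()['force'].round(1)); print(workorder.close_job())"
```

```text
[ 0.  -0.3  0.5]
the job is handed in; nothing more can be done
None
```

The job is handed in, at about 37 s of the 72 s. By my last checks all three parts are in the docked tote. No verdict is reported.

**What I did:** I gripped the tote by its block and docked it while the gate was still nearly shut. I then pushed the gate open with the shut fingers. The barrel I picked up and dropped into the tote. The flange and then the cover I swept over the lip.

**Last checks:**

| Item | Reading |
|---|---|
| Tote position (tray frame) | x ≈ −2 mm, y ≈ 205 mm, square within 0.001 rad |
| Gate | about 1.5 rad open |
| Tray | empty |
| Parts | flange and barrel lying in the tote; cover partly on the flange and partly hidden under the lip |
| Camera, jar, magnifier | within a few pixels of where they started |
| Tool force | about zero, robot clear of everything |

**What disagreed or went wrong:**
- **Height reading:** the reported tool height was about 34 mm below the real one, by camera and by contact, while x and y agreed. My first grasp of the block closed above it on nothing. While probing for the error I touched the tote with about 5 N and moved it 2–3 mm. I corrected for the offset from then on.
- **Cover:** its rear edge is hidden under the lip. I took it to be nearly flat and clear of the tray from the hole's shape and the size of the visible part, not from seeing it directly.

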